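# Pack the charger plugs for the parade

### The arm

A 7-joint arm with a two-finger parallel gripper is mounted at the origin on the work surface. World frame = base frame: x ahead of the robot, y to its left, z up, the work surface at z = 0. Lengths are in mm, angles in rad, forces in N, time in s.
With the tool pointing down it reaches from about 425 to 800 mm from the base axis. Payload 8.3 kg.
Tool frame: the origin (TCP) lies at the very end of the fingers, on their centre line; the grasp point (between the pads) lies 19 mm behind it; z points along the fingers, y is the direction in which the jaws open and shut (so a half turn about z gives the same grasp; the last joint's range is limited). The gripper opens to 85 mm and grips with 20 to 120 N. Pads are 22 mm wide; open, the fingers measure 114 mm over their backs; the gripper's body (76 mm by 85 mm) begins 54 mm behind the grasp point. The pads swing forward as they close: fully open they stand 13 mm farther back than shut.
Start: joints at [-1.228, 0.383, 0.016, 1.37, -0.006, 1.388, -0.046], TCP at [246.669, 574.245, 231.279] pointing down, gripper open.
Joint ranges: [-2.95, 2.95], [-0.25, 2.06], [-1.52, 1.56], [0.18, 2.33], [-1.44, 4.58], [0.02, 2.06], [-3.01, 3.01]. Speed limits (rad/s): [2.39, 2.39, 3.01, 3.01, 3.14, 3.14, 3.14].

### API

Orientations are given as a unit quaternion [w, x, y, z].
In Python, from bench import r gives the robot as it stands.
- The arm moves only by the tool play_rows, never from a script. Its argument "series" is a list of rows, each an object of numbers: "grip": the finger opening in cm, from 0 to 8.54; "dx", "dy", "dz": the shift along the tool's x, y, z in cm; "wx", "wy", "wz": the turn, a rotation vector about the tool's x, y, z in rad. In form: [{"grip": .., "dx": .., "dy": .., "dz": .., "wx": .., "wy": .., "wz": ..}, ...]. A call has exactly 10 rows; each row is the pose to reach, as a shift and turn from the pose commanded when the call began, along the tool's axes at that moment; what a row does not reach only later rows make up. A row lasts 1/10 s, in which the tool goes at most 50 mm and 8.59 degrees, less where a joint would pass 70% of its speed; a pose out of reach is approached as far as the arm can. A call with a gripper value outside its range is refused whole. The fingers move at their own pace and stop on an object; "grip_force" is the grip in N (left out, the last holds). Time passes only in rows, so rows that repeat a pose let the fingers close, or fill a call up. It gives the time, the measured TCP pose, the force and the opening at its end, in the units of the state.
- r.read_state(): the state, without advancing time (a new reading comes with each control period).
- r.snapshot(name): name is "scene" or "top" or "wrist"; returns a dict with "pixels" (420x560x3 uint8, red, green, blue), "mtx" (3x3 intrinsics, pixels), "distortion" ([k1, k2, p1, p2, k3] as OpenCV has them; the pictures are not rectified), "rvec" (rotation vector, rad) and "tvec" (3), from world to camera coordinates, as OpenCV has them. Camera axes: x right, y down, z forward; pixel columns grow to the right and rows downward; lengths in mm; the calibration is good to about 2 mm. A picture is of the moment at which its call begins. There is no depth.
- r.job_done(): hands the job in, once; it reports no verdict.
Trained networks look in a picture, given as the dict that the camera call returned (one of the last four; its "shot" number tells which), for a name from the list of things; names that differ only in an ending like _2 or _b are one class to them, and where a whole thing is asked for, a point or a joint stands for the part that bears it (a point fixed in the world has none). Each returns a list of dicts, best first, with "conf" (0 to 1); they miss things now and then, are a little off and sometimes report something else, mostly with a low value. They report only what shows in the picture. A call takes as long as a camera call. They do not tell look-alikes from the thing itself.
- r.boxes_of(picture, name): "box" ([left, top, right, bottom] in pixels, round what is visible of it).
- r.outline_of(picture, name): "pixels" (420x560 bool, what is visible of it) and "box" ([left, top, right, bottom] in pixels, round what is visible of it).
- r.mark_of(picture, name): "point" ([column, row] in pixels: a listed point, or the origin of a listed thing).
The state is a dict: "t": time; "joints": joint angles; "qd": joint speeds; "effort": joint torques, N m; "position": TCP position; "tool_rot": TCP orientation; "contact_force": force on the tool from outside, world axes, zero at the start; "torque": the same for the moment, N m; "opening": opening from 0.0 (shut) to 1.0 (fully open).
Only numpy, scipy, OpenCV 4.12 (cv2) and the standard library are available. Lean on these libraries where they do the work, as an engineer would, in place of code of your own. Each camera call takes 0.05 s, during which the arm holds its last target.

### The job

The charger plugs are going to the parade with the costumes: first switch the power strip off at its rocker, and only then pull every charger plug out of the strip and put them all in the round tin, which stays standing on the bench. Then put the tin's lid on, knob up, so that it sits level and fully down on the rim. Leave the other things on the bench where they are.

Things in the scene. Friction and masses are not known exactly. Their poses are not given: they have to be found in the camera images.
- strip: white power strip screwed to the bench (it cannot move) and wired from below, 62 mm wide, 310 mm long, 42 mm high; origin at the centre of its underside, z up, y along its length. Five outlets, each an 18 x 32 mm well in the flat top, lie in one row at y = -72, -24, 24, 72 and 120 mm; the black rocker switch is at y = -122 mm. In each well a pair of sprung steel catches snaps into a groove in the plug's nose.
- switch (a joint): rocker switch of the strip, rad: 0 = on (the end away from the outlets stands up), 0.44 = fully off (that end pressed down level). It stays where it is left; about 2 N on the raised end tips it, and it stops at 0.44.
- switch_off_end (a point): middle of the top of the rocker's off end, the end away from the outlets; press it straight down, about 6 mm, to switch off. Rocker 24 x 40 mm; this point is about 13 mm from its pivot line and moves with it; it starts about 13 mm above the strip's top and ends about 6 mm above it.
- plug1: white charger plug (plug-in USB charger), 50 g: box body 36 x 38 x 40 mm high (x, y, z); origin at the centre of the body's underside, which rests on the strip's top when plugged in, z up out of the outlet, x across the strip. Below the origin a nose 16 x 30 mm, 11 mm deep, then two pins to 25 mm below the origin. Pulled straight up along its z it resists with up to about 15 N over the first 4 mm, then comes free; the pins clear the strip after 25 mm. May be absent.
- plug1_mid (a point): centre of the body of plug1, 20 mm above its origin
- plug2: black charger plug (plug-in USB charger), 50 g: box body 42 x 36 x 46 mm high (x, y, z); origin at the centre of the body's underside, which rests on the strip's top when plugged in, z up out of the outlet, x across the strip. Below the origin a nose 16 x 30 mm, 11 mm deep, then two pins to 25 mm below the origin. Pulled straight up along its z it resists with up to about 15 N over the first 4 mm, then comes free; the pins clear the strip after 25 mm. May be absent.
- plug2_mid (a point): centre of the body of plug2, 23 mm above its origin
- plug3: white charger plug (plug-in USB charger), 50 g: box body 32 x 40 x 38 mm high (x, y, z); origin at the centre of the body's underside, which rests on the strip's top when plugged in, z up out of the outlet, x across the strip. Below the origin a nose 16 x 30 mm, 11 mm deep, then two pins to 25 mm below the origin. Pulled straight up along its z it resists with up to about 15 N over the first 4 mm, then comes free; the pins clear the strip after 25 mm. May be absent.
- plug3_mid (a point): centre of the body of plug3, 19 mm above its origin
- plug4: grey charger plug (plug-in USB charger), 50 g: box body 38 x 38 x 44 mm high (x, y, z); origin at the centre of the body's underside, which rests on the strip's top when plugged in, z up out of the outlet, x across the strip. Below the origin a nose 16 x 30 mm, 11 mm deep, then two pins to 25 mm below the origin. Pulled straight up along its z it resists with up to about 15 N over the first 4 mm, then comes free; the pins clear the strip after 25 mm. May be absent.
- plug4_mid (a point): centre of the body of plug4, 22 mm above its origin
- plug5: black charger plug (plug-in USB charger), 50 g: box body 34 x 36 x 42 mm high (x, y, z); origin at the centre of the body's underside, which rests on the strip's top when plugged in, z up out of the outlet, x across the strip. Below the origin a nose 16 x 30 mm, 11 mm deep, then two pins to 25 mm below the origin. Pulled straight up along its z it resists with up to about 15 N over the first 4 mm, then comes free; the pins clear the strip after 25 mm. May be absent.
- plug5_mid (a point): centre of the body of plug5, 21 mm above its origin
- tin: open round metal tin, 166 mm outside diameter, 110 mm high, wall about 4 mm, floor 3 mm thick, 0.4 kg, loose; origin at the centre of its underside, z up.
- lid: loose metal lid of the tin, 0.2 kg: a disc 172 mm across whose top is 12 mm above its underside, over a shallow plug 146 mm across and 8 mm deep that drops into the tin's mouth; a round wooden knob in the middle, 28 mm across, from 20 to 44 mm above the underside. Origin at the centre of the underside of the shallow plug, z up. Seated, its origin is 102 mm above the tin's origin and the disc rests on the rim. Starts lying knob up on the bench.
- bead_jar: small amber jar, 48 mm across, 62 mm high; not part of the job; origin at its underside.
- tape_roll: roll of masking tape lying flat, 96 mm across, 25 mm high; not part of the job; origin at its underside.
- scissors: scissors lying flat, about 190 mm long; not part of the job; origin at its underside.
- glue_bottle: white glue bottle, 52 mm across, 130 mm high; not part of the job; origin at its underside.
- brush: brush lying flat, 190 mm long; not part of the job; origin at its underside.
- reel: empty wooden reel standing, 48 mm across, 50 mm high; not part of the job; origin at its underside.
Things that resemble listed ones, but are neither listed nor needed, are in the scene too. Leave any blue or purple look-alike of the plug4 alone.

How it is judged:
By the outcome, as a careful person would: the job done as asked, in the order asked, and still so for the second after the job is handed in, with the robot touching nothing.
Of plug1, plug2, plug3, plug4, plug5 only 3 to 4 are there at a start; the rules pass over those that are not, and their reading is None.
At some moment in a run one of lid may be knocked a few centimetres aside while the robot is not near it.
Once in a run the grip may slacken for a moment while it holds something.
It also fails if it takes over 200 s, if anything falls off the work surface, if the arm or the gripper's body presses on something with over 40 N, if the wrist force passes 120 N, or if a joint passes its speed limit or range.

## Working session

There is one attempt and no reset: what is moved stays moved. The work goes in short steps, Python scripts to look and compute and a tool call to move; the robot and the scene stay as the last step left them, time stands still between calls to the robot, and variables do not carry over. Pictures are saved under pics/ and viewed, and the job is handed in when it is done.

Besides the shell and the picture viewer there is one more tool, called after ">>>" as name([rows], argument=value, ...), one row to a line, values as JSON. play_rows: Moves the arm, as the interface text tells. Its arguments: {"type":"object","properties":{"series":{"type":"array","items":{"type":"object","properties":{"grip":{"type":"number"},"dx":{"type":"number"},"dy":{"type":"number"},"dz":{"type":"number"},"wx":{"type":"number"},"wy":{"type":"number"},"wz":{"type":"number"}}}},"grip_force":{"type":"number"}},"required":["series"]}

```bash
ls; mkdir -p pics; python3 - <<'E'
from bench import r
import cv2
s=r.read_state(); print({k:s[k] for k in s})
for n in ['scene','top','wrist']:
    p=r.snapshot(n); cv2.imwrite(f'pics/{n}0.png',p['pixels'][:,:,::-1]); print(n,p['mtx'].tolist() if hasattr(p['mtx'],'tolist') else p['mtx'],p['distortion'],p['rvec'],p['tvec'],p['shot'])
E
```

```text
pics
{'t': 0.0, 'joints': array([-1.22788721,  0.3842451 ,  0.01635028,  1.37115583, -0.00631477,
        1.38824141, -0.04653114]), 'qd': array([ 0.00113686, -0.00030215, -0.00128052,  0.00072982, -0.00096668,
        0.00029569, -0.00016207]), 'effort': array([ 5.48663877e-05, -6.27569246e+01,  8.44436120e-01, -3.71844900e+01,
        1.65525771e-02,  1.39523763e-02, -3.36137850e-05]), 'position': array([246.47181039, 573.78405643, 230.27361669]), 'tool_rot': array([-1.94564993e-04,  2.01489640e-01,  9.79490134e-01, -9.81543694e-04]), 'contact_force': array([ 0.10591336, -0.18577821, -0.32041558]), 'torque': array([-0.04673879,  0.00094488,  0.00222145]), 'opening': 0.9987470143224014}
scene [[381.3469064810081, 0.0, 274.11849233538453], [0.0, 381.3469064810081, 207.82640147895754], [0.0, 0.0, 1.0]] [-0.02596556  0.          0.          0.          0.        ] [ 2.26209353  0.74455618 -0.29480905] [-464.84163771 -221.52752507 1463.07859214] 1
top [[485.6417592427138, 0.0, 283.60883917486757], [0.0, 485.6417592427138, 215.41104980900556], [0.0, 0.0, 1.0]] [-0.13562525  0.          0.          0.          0.        ] [ 2.16992093 -2.12335956  0.14061334] [ -17.16395781  599.52650104 1390.65280602] 2
wrist [[346.26441676997126, 0.0, 282.6319155857427], [0.0, 346.26441676997126, 211.06062564618972], [0.0, 0.0, 1.0]] [-0.07080847  0.          0.          0.          0.        ] [-2.39997843 -1.58247743 -0.24118871] [-624.20731147  -41.00757325  380.93215318] 3
```

View pics/scene0.png

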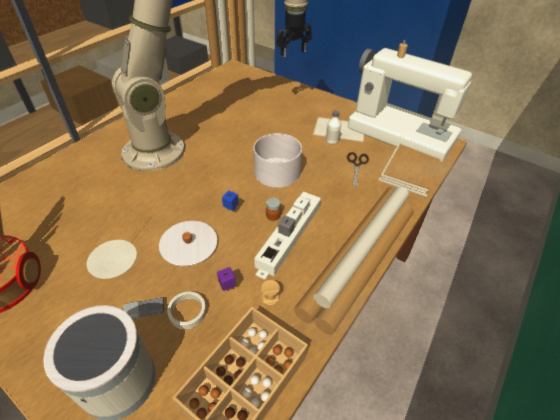

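View pics/top0.png

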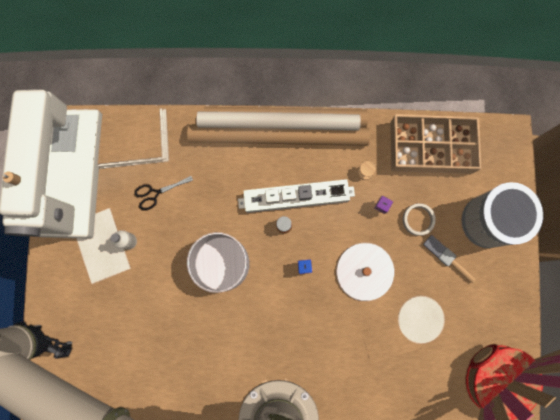

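View pics/wrist0.png

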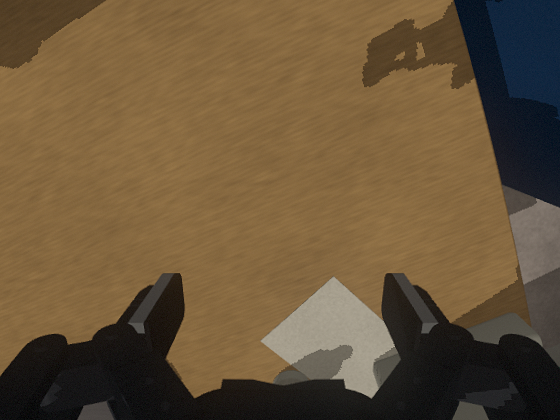

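```bash
cat > h.py <<'E'
import numpy as np, cv2
from scipy.spatial.transform import Rotation as R
from bench import r
def cam(p):
    K=np.array(p['mtx'],float);D=np.array(p['distortion'],float);rv=np.array(p['rvec'],float);t=np.array(p['tvec'],float)
    return K,D,rv,t
def ray(p,uv,z):
    K,D,rv,t=cam(p)
    n=cv2.undistortPoints(np.array(uv,float).reshape(-1,1,2),K,D).reshape(-1,2)
    M=cv2.Rodrigues(rv)[0]; c=-M.T@t
    d=np.c_[n,np.ones(len(n))]@M
    return c+d*((z-c[2])/d[:,2])[:,None]
def proj(p,X):
    K,D,rv,t=cam(p)
    return cv2.projectPoints(np.array(X,float).reshape(-1,1,3),rv,t,K,D)[0].reshape(-1,2)
def tri(p1,u1,p2,u2):
    A=[];b=[]
    for p,u in((p1,u1),(p2,u2)):
        K,D,rv,t=cam(p);M=cv2.Rodrigues(rv)[0];c=-M.T@t
        n=cv2.undistortPoints(np.array(u,float).reshape(-1,1,2),K,D).reshape(2)
        d=M.T@np.array([*n,1]);d/=np.linalg.norm(d);P=np.eye(3)-np.outer(d,d);A.append(P);b.append(P@c)
    return np.linalg.solve(sum(A),sum(b))
def rot(s=None):
    s=s or r.read_state();q=s['tool_rot'];return R.from_quat([q[1],q[2],q[3],q[0]])
def save(p,name,box=None,k=1):
    im=p['pixels'][:,:,::-1]
    if box: im=im[box[1]:box[3],box[0]:box[2]]
    cv2.imwrite('pics/'+name+'.png',cv2.resize(im,None,fx=k,fy=k,interpolation=cv2.INTER_CUBIC))
E
python3 - <<'E'
from h import *
T=r.snapshot('top');S=r.snapshot('scene')
save(T,'t1',(225,165,385,235),5);save(S,'s1',(220,180,340,300),5)
for n in ['strip','switch_off_end','tin','lid','plug1','plug2','plug3','plug4','plug5','plug1_mid','plug2_mid','plug3_mid','plug4_mid','plug5_mid']:
    for nm,p in(('T',T),('S',S)):
        print(n,nm,[(np.round(d['point']).tolist(),round(d['conf'],2)) for d in r.mark_of(p,n)][:5])
E
```

```text
strip T [([293.0, 196.0], 0.59), ([282.0, 225.0], 0.29)]
strip S [([286.0, 237.0], 0.82)]
switch_off_end T [([341.0, 192.0], 0.5), ([293.0, 198.0], 0.31)]
switch_off_end S [([267.0, 254.0], 0.61), ([273.0, 216.0], 0.45)]
tin T [([219.0, 262.0], 0.65)]
tin S [([279.0, 172.0], 0.91)]
lid T [([365.0, 272.0], 0.74)]
lid S [([186.0, 246.0], 0.61)]
plug1 T [([268.0, 195.0], 0.73), ([290.0, 194.0], 0.72), ([380.0, 204.0], 0.71), ([306.0, 268.0], 0.69), ([304.0, 194.0], 0.52)]
plug1 S [([226.0, 279.0], 0.8), ([230.0, 206.0], 0.67), ([285.0, 233.0], 0.65), ([291.0, 218.0], 0.58)]
plug2 T [([268.0, 195.0], 0.73), ([290.0, 194.0], 0.72), ([380.0, 204.0], 0.71), ([306.0, 268.0], 0.69), ([304.0, 194.0], 0.52)]
plug2 S [([226.0, 279.0], 0.8), ([230.0, 206.0], 0.67), ([285.0, 233.0], 0.65), ([291.0, 218.0], 0.58)]
plug3 T [([268.0, 195.0], 0.73), ([290.0, 194.0], 0.72), ([380.0, 204.0], 0.71), ([306.0, 268.0], 0.69), ([304.0, 194.0], 0.52)]
plug3 S [([226.0, 279.0], 0.8), ([230.0, 206.0], 0.67), ([285.0, 233.0], 0.65), ([291.0, 218.0], 0.58)]
plug4 T [([268.0, 195.0], 0.73), ([290.0, 194.0], 0.72), ([380.0, 204.0], 0.71), ([306.0, 268.0], 0.69), ([304.0, 194.0], 0.52)]
plug4 S [([226.0, 279.0], 0.8), ([230.0, 206.0], 0.67), ([285.0, 233.0], 0.65), ([291.0, 218.0], 0.58)]
plug5 T [([268.0, 195.0], 0.73), ([290.0, 194.0], 0.72), ([380.0, 204.0], 0.71), ([306.0, 268.0], 0.69), ([304.0, 194.0], 0.52)]
plug5 S [([226.0, 279.0], 0.8), ([230.0, 206.0], 0.67), ([285.0, 233.0], 0.65), ([291.0, 218.0], 0.58)]
plug1_mid T [([270.0, 196.0], 0.77)]
plug1_mid S []
plug2_mid T []
plug2_mid S []
plug3_mid T [([286.0, 193.0], 0.46), ([304.0, 195.0], 0.23)]
plug3_mid S [([296.0, 218.0], 0.57)]
plug4_mid T [([306.0, 190.0], 0.71), ([306.0, 266.0], 0.7), ([380.0, 204.0], 0.67)]
plug4_mid S [([229.0, 197.0], 0.79), ([224.0, 279.0], 0.78), ([286.0, 226.0], 0.57)]
plug5_mid T []
plug5_mid S []
```

```bash
ls pics
```

```text
s1.png
scene0.png
t1.png
top0.png
wrist0.png
```

View pics/t1.png

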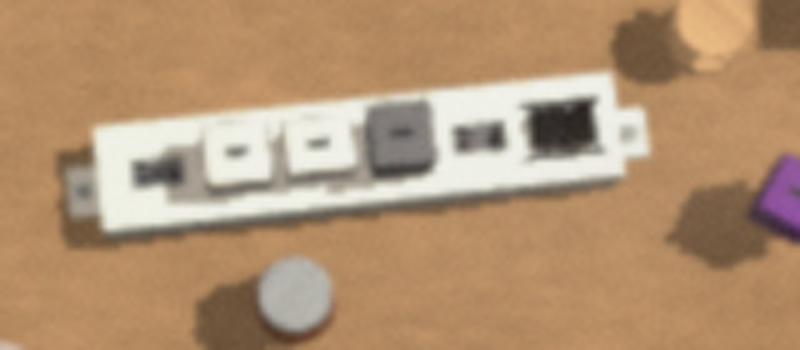

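View pics/s1.png

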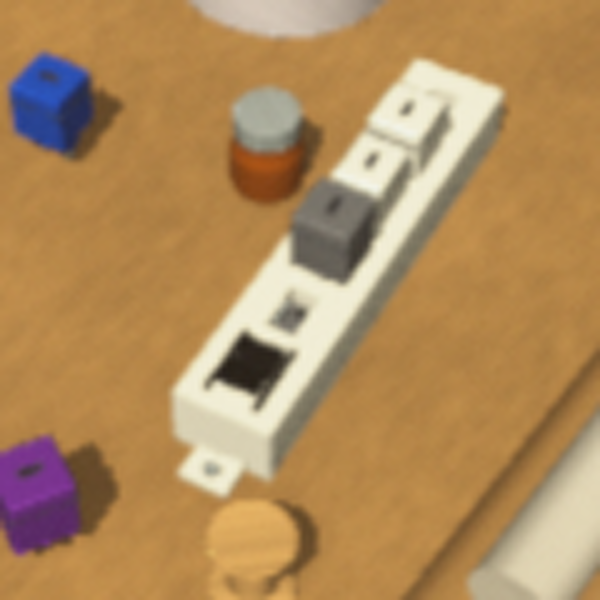

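```bash
python3 - <<'E'
from h import *
from scipy.optimize import least_squares
T=r.snapshot('top');S=r.snapshot('scene')
cT=np.array([[93,127],[613,73],[625,178],[103,230]])/5+[225,165]
cS=np.array([[425,60],[505,97],[175,400],[272,440]])/5+[220,180]
W=ray(T,cT,42);print(W.round(1)); print(ray(S,cS,42).round(1))
def P(q,pts):
    c,s=np.cos(q[2]),np.sin(q[2]);M=np.array([[c,-s,0],[s,c,0],[0,0,1]]);return np.array(pts,float)@M.T+[q[0],q[1],0]
# top-left in T: y=+155, x=+31 ; top right y=-155,x=31
mT=[[31,155,42],[31,-155,42],[-31,-155,42],[-31,155,42]]
mS=[[-31,155,42],[31,155,42],[-31,-155,42],[31,-155,42]]
f=lambda q:np.r_[(proj(T,P(q,mT))-cT).ravel(),(proj(S,P(q,mS))-cS).ravel()]
q=least_squares(f,[550,0,0],x_scale=[100,100,1]).x;print('strip',q,f(q).round(1))
np.save('strip.npy',q)
for y in(-24,24,72):print(y,P(q,[[0,y,42]]).round(1), proj(T,P(q,[[0,y,84]])).round(), proj(S,P(q,[[0,y,84]])).round())
print('sw',P(q,[[0,-135,55]]),proj(T,P(q,[[0,-135,55]])))
for n in['tin','lid','bead_jar','reel','tape_roll']:
  for nm,p in(('T',T),('S',S)):
    o=r.outline_of(p,n)
    for d in o[:2]:
        b=d['box'];print(n,nm,round(d['conf'],2),b)
E
```

```text
[[ 672.2  116.4   42. ]
 [ 711.6 -192.8   42. ]
 [ 648.2 -200.    42. ]
 [ 610.4  108.4   42. ]]
[[ 618.9  111.6   42. ]
 [ 678.9  113.1   42. ]
 [ 658.2 -201.3   42. ]
 [ 716.9 -191.1   42. ]]
strip [ 6.64178246e+02 -4.15559558e+01  1.25708348e-01] [ 0.2 -1.1 -0.4 -0.9 -0.3 -1.6  0.1 -1.2 -1.8 -0.1 -0.4 -1.  -1.1 -1.4
 -0.8 -0.4]
-24 [[667.2 -65.4  42. ]] [[305. 191.]] [[286. 222.]]
24 [[661.2 -17.7  42. ]] [[289. 192.]] [[294. 211.]]
72 [[655.2  29.9  42. ]] [[272. 194.]] [[301. 201.]]
sw [[ 681.10421176 -175.49068498   55.        ]] [[342.29750564 188.67437263]]
tin T 0.88 [186.0, 230.5, 248.3, 294.0]
tin S 0.69 [255.0, 132.1, 303.0, 188.4]
lid T 0.85 [337.0, 244.2, 392.6, 300.8]
lid S 0.56 [156.1, 221.3, 218.6, 266.1]
bead_jar T 0.76 [273.8, 218.0, 291.7, 231.9]
bead_jar T 0.72 [359.2, 160.5, 378.2, 182.7]
bead_jar S 0.59 [265.5, 198.9, 284.5, 220.0]
reel S 0.77 [261.7, 279.7, 278.5, 311.2]
reel S 0.59 [255.5, 190.9, 321.7, 280.9]
tape_roll T 0.88 [404.2, 205.0, 436.6, 236.0]
tape_roll S 0.96 [169.3, 288.5, 208.2, 329.2]
```

```bash
cat >> h.py <<'E'
def go(pos,yaw_y=None,tool=None):
    """print dx,dy,dz (cm), w for target pos (mm) and jaw (tool y) world yaw; tool down"""
    s=r.read_state();A=rot(s)
    d=A.inv().apply(np.array(pos,float)-s['position'])/10
    if yaw_y is None:
        y=A.as_matrix()[:,1]; yaw_y=np.arctan2(y[1],y[0])
    best=None
    for k in(0,np.pi):
        a=yaw_y+k;y=np.array([np.cos(a),np.sin(a),0]);z=np.array([0,0,-1.]);x=np.cross(y,z)
        B=R.from_matrix(np.c_[x,y,z]);w=(A.inv()*B).as_rotvec()
        if best is None or np.linalg.norm(w)<np.linalg.norm(best):best=w
    print('pos',s['position'].round(1),'t',round(s['t'],1),'F',s['contact_force'].round(1),'open',round(s['opening'],3),'| d(cm)',d.round(2),'w',best.round(3))
    return d,best
E
python3 - <<'E'
from h import *
p=r.snapshot('wrist');s=r.read_state();K,D,rv,t=cam(p);M=cv2.Rodrigues(rv)[0];c=-M.T@t
A=rot(s);print('cam in tool',A.inv().apply(c-s['position']),'axes',(M@A.as_matrix()).round(3))
T=r.snapshot('top')
print('tin',ray(T,[[217.1,262.2]],110),'lid',ray(T,[[365,272.5]],12),'jar',ray(T,[[284,224.5]],62),ray(T,[[289.9,294]],46))
print(ray(T,[[306,267],[384,204],[367,170]],42))
go([681,-175,180],np.deg2rad(7.2))
E
```

```text
cam in tool [  76.0395841     0.30279206 -143.68039127] axes [[ 0.     1.     0.001]
 [-0.953  0.001 -0.301]
 [-0.301 -0.001  0.953]]
tin [[454.94153029 177.31334217 110.        ]] lid [[ 437.53148818 -249.81808107   12.        ]] jar [[570.33059293  -6.05449345  62.        ]] [[370.70082333 -27.38984464  46.        ]]
[[ 449.58172736  -72.62856547   42.        ]
 [ 640.24348119 -301.63102853   42.        ]
 [ 742.45766646 -251.17254961   42.        ]]
pos [246.7 574.2 231.3] t 2.4 F [0.4 0.  0. ] open 1.001 | d(cm) [-69.48 -51.7    5.13] w [-0.    -0.     1.039]
```

>>> play_rows([
  {"dx":-2.5,"dy":-1.7,"wz":0.05,"grip":8},
  {"dx":-6,"dy":-4.1,"wz":0.15},
  {"dx":-10,"dy":-6.8,"wz":0.27},
  {"dx":-14,"dy":-9.6,"wz":0.4},
  {"dx":-18,"dy":-12.4,"wz":0.53},
  {"dx":-22,"dy":-15.1,"wz":0.66},
  {"dx":-26,"dy":-17.8,"wz":0.79},
  {"dx":-30,"dy":-20.6,"wz":0.92},
  {"dx":-34,"dy":-23.3,"wz":1.0},
  {"dx":-38,"dy":-26.1,"wz":1.039},
])

```text
schema error: expected keys grip, dx, dy, dz, wx, wy, wz
```

```bash
python3 - <<'E'
from h import *
go([660,-80,250],np.deg2rad(7.2))
E
```

```text
pos [246.7 574.2 231.3] t 2.4 F [0.4 0.  0. ] open 1.001 | d(cm) [-63.8  -43.8   -1.87] w [-0.    -0.     1.039]
```

>>> play_rows([
  {"dx":-2.5,"dy":-1.7,"dz":0,"wx":0,"wy":0,"wz":0.05,"grip":8},
  {"dx":-6,"dy":-4.1,"dz":-0.3,"wx":0,"wy":0,"wz":0.15,"grip":8},
  {"dx":-10,"dy":-6.8,"dz":-0.6,"wx":0,"wy":0,"wz":0.27,"grip":8},
  {"dx":-14,"dy":-9.6,"dz":-1,"wx":0,"wy":0,"wz":0.4,"grip":8},
  {"dx":-18,"dy":-12.4,"dz":-1.3,"wx":0,"wy":0,"wz":0.53,"grip":8},
  {"dx":-22,"dy":-15.1,"dz":-1.6,"wx":0,"wy":0,"wz":0.66,"grip":8},
  {"dx":-26,"dy":-17.8,"dz":-1.9,"wx":0,"wy":0,"wz":0.79,"grip":8},
  {"dx":-30,"dy":-20.6,"dz":-1.9,"wx":0,"wy":0,"wz":0.92,"grip":8},
  {"dx":-34,"dy":-23.3,"dz":-1.9,"wx":0,"wy":0,"wz":1.0,"grip":8},
  {"dx":-38,"dy":-26.1,"dz":-1.9,"wx":0,"wy":0,"wz":1.039,"grip":8},
])

```text
t: 3.35
position: [493.6, 182.8, 250.7]
tool_rot: [0.0, 0.662, 0.749, 0.0]
contact_force: [0.4, 0.4, -0.9]
opening: 0.94
```

```bash
python3 - <<'E'
from h import *
go([660,-80,250],np.deg2rad(7.2))
E
```

```text
pos [493.6 182.8 250.7] t 3.4 F [ 0.4  0.4 -0.9] open 0.94 | d(cm) [-28.12  13.29   0.07] w [ 0.001 -0.001 -0.002]
```

>>> play_rows([
  {"dx":-3,"dy":1.4,"dz":0,"wx":0,"wy":0,"wz":0,"grip":8},
  {"dx":-7,"dy":3.3,"dz":0,"wx":0,"wy":0,"wz":0,"grip":8},
  {"dx":-11,"dy":5.2,"dz":0,"wx":0,"wy":0,"wz":0,"grip":8},
  {"dx":-15,"dy":7.1,"dz":0,"wx":0,"wy":0,"wz":0,"grip":8},
  {"dx":-19,"dy":9,"dz":0,"wx":0,"wy":0,"wz":0,"grip":8},
  {"dx":-23,"dy":10.9,"dz":0,"wx":0,"wy":0,"wz":0,"grip":8},
  {"dx":-26,"dy":12.3,"dz":0,"wx":0,"wy":0,"wz":0,"grip":8},
  {"dx":-28.1,"dy":13.3,"dz":0,"wx":0,"wy":0,"wz":0,"grip":8},
  {"dx":-28.1,"dy":13.3,"dz":0,"wx":0,"wy":0,"wz":0,"grip":8},
  {"dx":-28.1,"dy":13.3,"dz":0,"wx":0,"wy":0,"wz":0,"grip":8},
])

```text
t: 4.35
position: [660.0, -77.9, 249.9]
tool_rot: [-0.0, 0.662, 0.75, -0.0]
contact_force: [0.7, 0.2, -0.6]
opening: 0.939
```

```bash
python3 - <<'E'
from h import *
p=r.snapshot('wrist');save(p,'w1');save(r.snapshot('top'),'t2',(225,165,385,235),5)
go([660,-80,250],np.deg2rad(7.2))
q=np.load('strip.npy');c,s=np.cos(q[2]),np.sin(q[2])
f=lambda x,y,z:[q[0]+c*x-s*y,q[1]+s*x+c*y,z]
print(proj(p,[f(x,y,42) for x,y in((31,155),(31,-155),(-31,-155),(-31,155))]).round(0).tolist())
for n in['switch_off_end','plug4_mid','plug1_mid','plug3_mid']:print(n,[(np.round(d['point'],1).tolist(),round(d['conf'],2)) for d in r.mark_of(p,n)])
E
```

```text
pos [659.9 -76.1 250.3] t 4.5 F [-0.6  0.6 -0.1] open 0.94 | d(cm) [-0.39 -0.04  0.03] w [-0.    -0.001  0.002]
[[326.0, -27.0], [317.0, 282.0], [262.0, 282.0], [257.0, -27.0]]
switch_off_end [([289.0, 269.7], 0.6)]
plug4_mid [([242.9, 349.8], 0.8), ([80.0, 144.3], 0.75), ([291.5, 168.2], 0.66), ([288.9, 162.9], 0.39)]
plug1_mid [([287.6, 63.6], 0.89), ([292.3, 267.8], 0.49)]
plug3_mid [([289.2, 116.8], 0.88)]
```

View pics/w1.png

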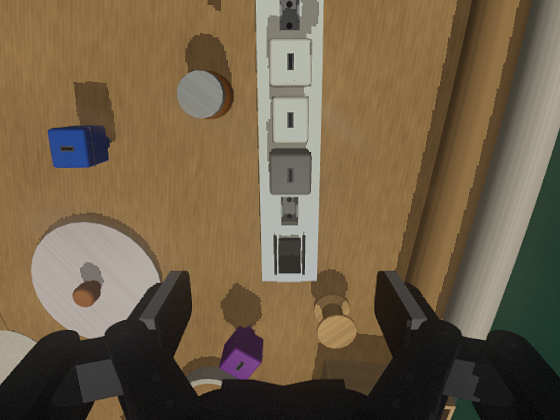

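```bash
python3 - <<'E'
from h import *
for i in range(3): print(r.read_state()['position'])
go([681.3,-177,75],np.deg2rad(7.2))
E
```

```text
[659.99354496 -76.3005218  250.60074339]
[659.99354496 -76.3005218  250.60074339]
[659.99354496 -76.3005218  250.60074339]
pos [660.  -76.3 250.6] t 4.7 F [ 0.2  0.8 -0.2] open 0.937 | d(cm) [-10.27   0.82  17.55] w [ 0.    -0.001  0.002]
```

>>> play_rows([
  {"dx":-3,"dy":0.2,"dz":1,"wx":0,"wy":0,"wz":0,"grip":0},
  {"dx":-6,"dy":0.5,"dz":3,"wx":0,"wy":0,"wz":0,"grip":0},
  {"dx":-9,"dy":0.7,"dz":6,"wx":0,"wy":0,"wz":0,"grip":0},
  {"dx":-10.3,"dy":0.8,"dz":9,"wx":0,"wy":0,"wz":0,"grip":0},
  {"dx":-10.3,"dy":0.8,"dz":12,"wx":0,"wy":0,"wz":0,"grip":0},
  {"dx":-10.3,"dy":0.8,"dz":15,"wx":0,"wy":0,"wz":0,"grip":0},
  {"dx":-10.3,"dy":0.8,"dz":17.5,"wx":0,"wy":0,"wz":0,"grip":0},
  {"dx":-10.3,"dy":0.8,"dz":17.5,"wx":0,"wy":0,"wz":0,"grip":0},
  {"dx":-10.3,"dy":0.8,"dz":17.5,"wx":0,"wy":0,"wz":0,"grip":0},
  {"dx":-10.3,"dy":0.8,"dz":17.5,"wx":0,"wy":0,"wz":0,"grip":0},
])

```text
t: 5.65
position: [682.1, -179.0, 77.6]
tool_rot: [0.001, 0.661, 0.75, 0.001]
contact_force: [0.1, -0.6, 0.5]
opening: -0.002
```

```bash
python3 - <<'E'
from h import *
p=r.snapshot('wrist');save(p,'w2')
go([681.3,-177,48],np.deg2rad(7.2))
E
```

```text
pos [ 682.1 -179.1   77.7] t 5.7 F [ 0.4 -0.6 -0.4] open -0.001 | d(cm) [ 0.22 -0.07  2.97] w [0.003 0.001 0.001]
```

View pics/w2.png

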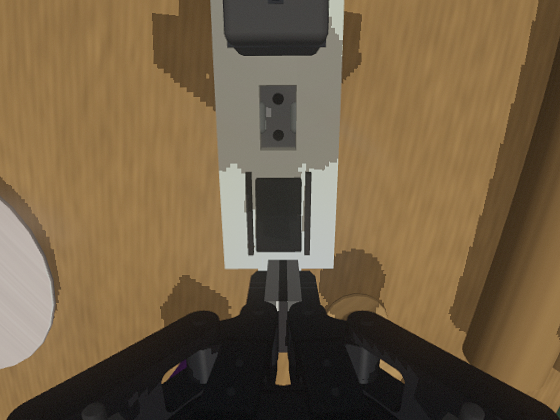

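```bash
python3 - <<'E'
from h import *
p=r.snapshot('wrist');s=r.read_state()
q=np.load('strip.npy');c,sn=np.cos(q[2]),np.sin(q[2])
f=lambda x,y,z:[q[0]+c*x-sn*y,q[1]+sn*x+c*y,z]
print('tcp',proj(p,[s['position']]))
print('off end',proj(p,[f(0,-142,58),f(0,-102,44),f(-31,-155,42),f(31,-155,42),f(9,-72,42),f(-9,-72,42)]).round(1).tolist())
print(ray(p,[[278,268]],42), f(0,-155,42))
E
```

```text
tcp [[280.06804072 275.19673456]]
off end [[279.3, 263.0], [279.3, 181.8], [225.8, 271.0], [333.2, 270.9], [297.1, 122.9], [261.4, 122.8]]
[[ 682.51413644 -193.50118636   42.        ]] [np.float64(683.6117622382048), np.float64(-195.33286708044955), 42]
```

>>> play_rows([
  {"dx":0.4,"dy":-0.1,"dz":0.5,"wx":0,"wy":0,"wz":0,"grip":0},
  {"dx":0.4,"dy":-0.1,"dz":1.0,"wx":0,"wy":0,"wz":0,"grip":0},
  {"dx":0.4,"dy":-0.1,"dz":1.5,"wx":0,"wy":0,"wz":0,"grip":0},
  {"dx":0.4,"dy":-0.1,"dz":2.0,"wx":0,"wy":0,"wz":0,"grip":0},
  {"dx":0.4,"dy":-0.1,"dz":2.3,"wx":0,"wy":0,"wz":0,"grip":0},
  {"dx":0.4,"dy":-0.1,"dz":2.5,"wx":0,"wy":0,"wz":0,"grip":0},
  {"dx":0.4,"dy":-0.1,"dz":2.7,"wx":0,"wy":0,"wz":0,"grip":0},
  {"dx":0.4,"dy":-0.1,"dz":2.9,"wx":0,"wy":0,"wz":0,"grip":0},
  {"dx":0.4,"dy":-0.1,"dz":2.95,"wx":0,"wy":0,"wz":0,"grip":0},
  {"dx":0.4,"dy":-0.1,"dz":2.95,"wx":0,"wy":0,"wz":0,"grip":0},
])

```text
t: 6.75
position: [679.6, -175.3, 47.0]
tool_rot: [0.0, 0.661, 0.75, 0.0]
contact_force: [-3.1, -0.7, 9.6]
opening: 0.004
```

```bash
python3 - <<'E'
from h import *
p=r.snapshot('wrist');save(p,'w3',(140,100,420,310),2.8)
go([681.3,-177,48],np.deg2rad(7.2))
E
```

```text
pos [ 679.6 -175.3   47. ] t 6.8 F [-3.5  0.2  8.9] open -0.004 | d(cm) [-0.19  0.15 -0.1 ] w [0.001 0.    0.   ]
```

View pics/w3.png

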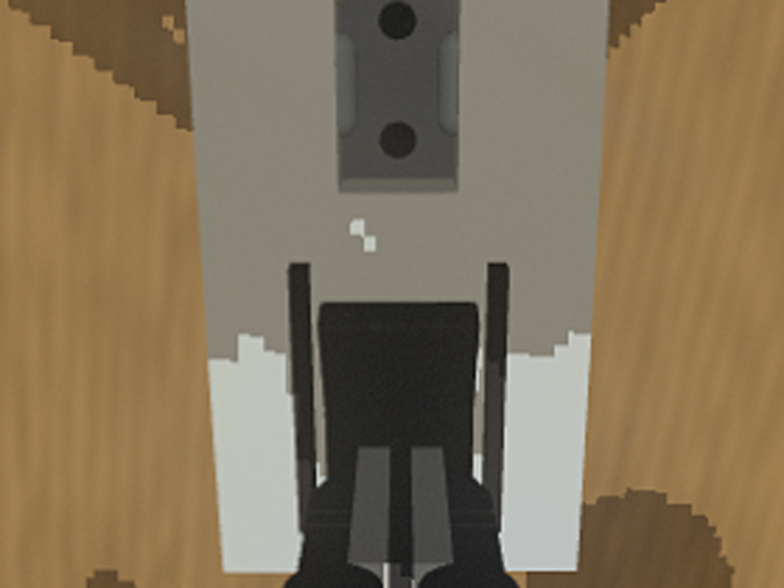

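>>> play_rows([
  {"dx":-0.1,"dy":0.1,"dz":0.06,"wx":0,"wy":0,"wz":0,"grip":0},
  {"dx":-0.1,"dy":0.1,"dz":0.06,"wx":0,"wy":0,"wz":0,"grip":0},
  {"dx":-0.1,"dy":0.1,"dz":-1,"wx":0,"wy":0,"wz":0,"grip":0},
  {"dx":-0.1,"dy":0,"dz":-3,"wx":0,"wy":0,"wz":0,"grip":0},
  {"dx":0,"dy":0,"dz":-6,"wx":0,"wy":0,"wz":0,"grip":3},
  {"dx":2,"dy":0,"dz":-10,"wx":0,"wy":0,"wz":0,"grip":7},
  {"dx":6,"dy":0,"dz":-13,"wx":0,"wy":0,"wz":0,"grip":7},
  {"dx":10,"dy":0,"dz":-15,"wx":0,"wy":0,"wz":0,"grip":7},
  {"dx":11,"dy":0,"dz":-15,"wx":0,"wy":0,"wz":0,"grip":7},
  {"dx":11,"dy":0,"dz":-15,"wx":0,"wy":0,"wz":0,"grip":7},
])

```text
t: 7.8
position: [666.1, -62.1, 196.2]
tool_rot: [-0.0, 0.659, 0.752, 0.001]
contact_force: [0.4, -0.8, -0.4]
opening: 0.816
```

```bash
python3 - <<'E'
from h import *
p=r.snapshot('wrist');save(p,'w4');s=r.read_state();print(s['position'])
for n in['switch_off_end','plug4_mid','plug1_mid','plug3_mid']:print(n,[(np.round(d['point'],1).tolist(),round(d['conf'],2)) for d in r.mark_of(p,n)])
E
```

```text
[665.50530579 -64.85829423 195.40381445]
switch_off_end [([283.8, 310.2], 0.94)]
plug4_mid [([282.7, 201.1], 0.94), ([227.6, 391.8], 0.81), ([40.1, 169.3], 0.67)]
plug1_mid [([280.1, 76.4], 0.68)]
plug3_mid [([281.0, 138.0], 0.87)]
```

View pics/w4.png

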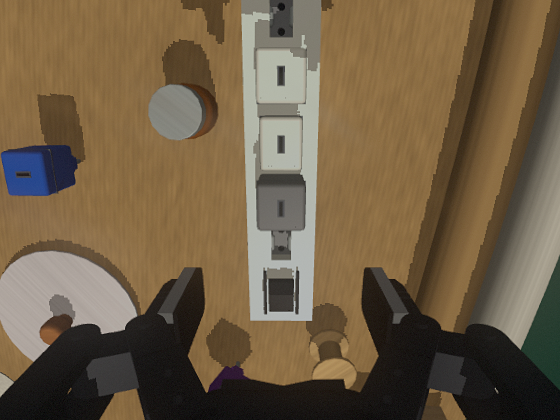

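```bash
python3 - <<'E'
from h import *
p=r.snapshot('wrist');save(p,'w4s',(235,160,325,330),4)
q=np.load('strip.npy');c,s=np.cos(q[2]),np.sin(q[2])
f=lambda x,y,z:np.array([q[0]+c*x-s*y,q[1]+s*x+c*y,z])
for uv,z,y in(((281,76),82,72),((281,145),80,24),((281,208),86,-24),((281.5,321),42,-155)):
    w=ray(p,[uv],z)[0];print(w.round(1),f(0,y,z).round(1),(w-f(0,y,z)).round(1))
# side edges
print(ray(p,[(246,100),(319,100),(250,315),(313,315)],42).round(1))
print((ray(p,[(256.5,200),(306,200)],86)).round(1))
go([*f(0,-24,0)[:2],62],np.deg2rad(7.2))
print(r.boxes_of(p,'plug4')[:3])
E
```

```text
[653.1  25.5  82. ] [655.2  29.9  82. ] [-2.  -4.4  0. ]
[659.  -22.4  80. ] [661.2 -17.7  80. ] [-2.2 -4.6  0. ]
[664.7 -69.   86. ] [667.2 -65.4  86. ] [-2.4 -3.6  0. ]
[ 681.1 -200.6   42. ] [ 683.6 -195.3   42. ] [-2.5 -5.2  0. ]
[[ 626.3    6.1   42. ]
 [ 685.8   13.5   42. ]
 [ 648.9 -197.5   42. ]
 [ 711.5 -189.6   42. ]]
[[645.6 -65.   86. ]
 [682.8 -60.3  86. ]]
pos [665.2 -67.9 194.9] t 8.1 F [ 0.6 -0.5  0.9] open 0.82 | d(cm) [ 0.23  0.25 13.29] w [-0.002  0.001 -0.002]
[{'box': [2.3, 138.1, 79.0, 191.9], 'conf': 0.95}, {'box': [256.9, 34.6, 308.8, 100.4], 'conf': 0.92}, {'box': [257.0, 166.8, 310.6, 225.1], 'conf': 0.7}]
```

View pics/w4s.png

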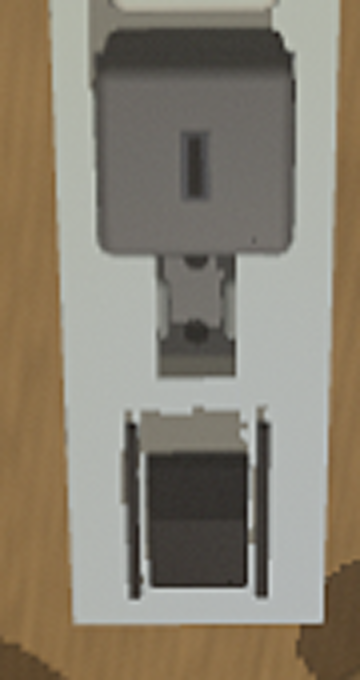

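>>> play_rows([
  {"dx":0,"dy":0,"dz":0,"wx":0,"wy":0,"wz":0,"grip":7},
  {"dx":0,"dy":0,"dz":0,"wx":0,"wy":0,"wz":0,"grip":7},
  {"dx":0,"dy":0,"dz":0,"wx":0,"wy":0,"wz":0,"grip":7},
  {"dx":0,"dy":0,"dz":0,"wx":0,"wy":0,"wz":0,"grip":7},
  {"dx":0,"dy":0,"dz":0,"wx":0,"wy":0,"wz":0,"grip":7},
  {"dx":0,"dy":0,"dz":0,"wx":0,"wy":0,"wz":0,"grip":7},
  {"dx":0,"dy":0,"dz":0,"wx":0,"wy":0,"wz":0,"grip":7},
  {"dx":0,"dy":0,"dz":0,"wx":0,"wy":0,"wz":0,"grip":7},
  {"dx":0,"dy":0,"dz":0,"wx":0,"wy":0,"wz":0,"grip":7},
  {"dx":0,"dy":0,"dz":0,"wx":0,"wy":0,"wz":0,"grip":7},
])

```text
t: 9.15
position: [665.6, -65.8, 195.7]
tool_rot: [-0.0, 0.661, 0.75, -0.0]
contact_force: [0.0, 0.3, -1.2]
opening: 0.82
```

```bash
python3 - <<'E'
from h import *
for i in range(4):
    p=r.snapshot('wrist'); s=r.read_state();print(s['position'].round(1),np.abs(s['qd']).max().round(3),(-cv2.Rodrigues(p['rvec'])[0].T@p['tvec']).round(1))
save(p,'w5',(230,0,330,330),2)
q=np.load('strip.npy');c,s=np.cos(q[2]),np.sin(q[2])
f=lambda x,y,z:np.array([q[0]+c*x-s*y,q[1]+s*x+c*y,z])
g=cv2.cvtColor(p['pixels'],cv2.COLOR_RGB2GRAY)
print(proj(p,[f(0,-155,42),f(0,72,82),f(0,24,80),f(0,-24,86)]).round(1).tolist())
print([int(x) for x in g[300:335,255]],[int(x) for x in g[60:90,281]])
E
```

```text
[665.6 -65.8 195.8] 0.001 [657.   10.5 339.4]
[665.6 -65.8 195.8] 0.002 [657.   10.5 339.4]
[665.6 -65.8 195.8] 0.001 [657.   10.5 339.4]
[665.6 -65.8 195.8] 0.002 [657.   10.5 339.4]
[[283.1, 318.4], [283.6, 73.5], [283.5, 142.1], [283.4, 206.4]]
[180, 179, 181, 181, 180, 180, 180, 181, 180, 181, 180, 181, 180, 179, 180, 181, 180, 158, 104, 108, 108, 109, 109, 109, 110, 112, 111, 113, 113, 114, 113, 114, 116, 115, 116] [62, 47, 36, 37, 36, 36, 36, 36, 39, 41, 43, 46, 45, 45, 47, 50, 50, 48, 54, 81, 166, 184, 180, 180, 180, 180, 181, 181, 180, 181]
```

View pics/w5.png

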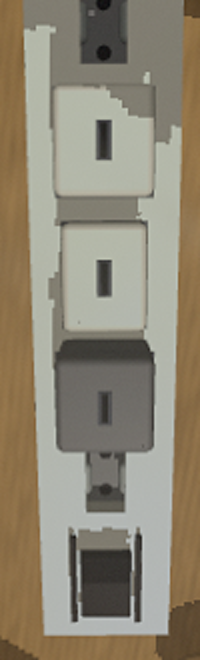

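>>> play_rows([
  {"dx":0.23,"dy":0.05,"dz":2,"wx":0,"wy":0,"wz":0,"grip":6.2},
  {"dx":0.23,"dy":0.05,"dz":5,"wx":0,"wy":0,"wz":0,"grip":6.2},
  {"dx":0.23,"dy":0.05,"dz":8,"wx":0,"wy":0,"wz":0,"grip":6.2},
  {"dx":0.23,"dy":0.05,"dz":11,"wx":0,"wy":0,"wz":0,"grip":6.2},
  {"dx":0.23,"dy":0.05,"dz":13,"wx":0,"wy":0,"wz":0,"grip":6.2},
  {"dx":0.23,"dy":0.05,"dz":14.4,"wx":0,"wy":0,"wz":0,"grip":6.2},
  {"dx":0.23,"dy":0.05,"dz":14.6,"wx":0,"wy":0,"wz":0,"grip":6.2},
  {"dx":0.23,"dy":0.05,"dz":14.6,"wx":0,"wy":0,"wz":0,"grip":6.2},
  {"dx":0.23,"dy":0.05,"dz":14.6,"wx":0,"wy":0,"wz":0,"grip":6.2},
  {"dx":0.23,"dy":0.05,"dz":14.6,"wx":0,"wy":0,"wz":0,"grip":6.2},
], grip_force=80)

```text
t: 10.35
position: [666.7, -63.6, 51.2]
tool_rot: [0.001, 0.661, 0.75, 0.001]
contact_force: [0.6, -0.0, -0.3]
opening: 0.723
```

```bash
python3 - <<'E'
from h import *
p=r.snapshot('wrist');save(p,'w6');go([666,-63.5,50])
E
```

```text
pos [666.6 -63.6  51. ] t 10.4 F [ 0.3 -0.8  0.7] open 0.727 | d(cm) [ 0.02 -0.05  0.1 ] w [ 0.002  0.    -0.   ]
```

View pics/w6.png

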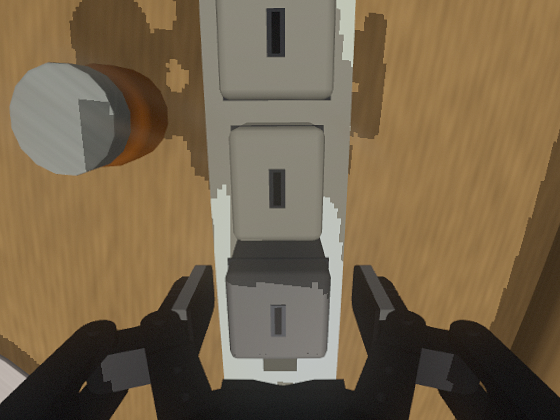

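```bash
python3 - <<'E'
from h import *
p=r.snapshot('wrist');s=r.read_state();x=s['position'];print(proj(p,[[x[0],x[1],86],[x[0],x[1],51]]),ray(p,[[278,320]],86))
E
```

```text
[[279.40488986 320.40292035]
 [279.94040339 275.22193978]] [[665.84217299 -63.41148471  86.        ]]
```

>>> play_rows([
  {"dx":0,"dy":0,"dz":0,"wx":0,"wy":0,"wz":0,"grip":4.5},
  {"dx":0,"dy":0,"dz":0,"wx":0,"wy":0,"wz":0,"grip":3},
  {"dx":0,"dy":0,"dz":0,"wx":0,"wy":0,"wz":0,"grip":2},
  {"dx":0,"dy":0,"dz":0,"wx":0,"wy":0,"wz":0,"grip":2},
  {"dx":0,"dy":0,"dz":0,"wx":0,"wy":0,"wz":0,"grip":2},
  {"dx":0,"dy":0,"dz":0,"wx":0,"wy":0,"wz":0,"grip":2},
  {"dx":0,"dy":0,"dz":0,"wx":0,"wy":0,"wz":0,"grip":2},
  {"dx":0,"dy":0,"dz":0,"wx":0,"wy":0,"wz":0,"grip":2},
  {"dx":0,"dy":0,"dz":0,"wx":0,"wy":0,"wz":0,"grip":2},
  {"dx":0,"dy":0,"dz":0,"wx":0,"wy":0,"wz":0,"grip":2},
], grip_force=80)

```text
t: 11.45
position: [665.8, -63.6, 50.3]
tool_rot: [0.0, 0.661, 0.75, 0.0]
contact_force: [-2.8, -0.7, 5.8]
opening: 0.43
```

>>> play_rows([
  {"dx":0,"dy":0,"dz":-0.2,"wx":0,"wy":0,"wz":0,"grip":2},
  {"dx":0,"dy":0,"dz":-0.4,"wx":0,"wy":0,"wz":0,"grip":2},
  {"dx":0,"dy":0,"dz":-0.7,"wx":0,"wy":0,"wz":0,"grip":2},
  {"dx":0,"dy":0,"dz":-1.0,"wx":0,"wy":0,"wz":0,"grip":2},
  {"dx":0,"dy":0,"dz":-2,"wx":0,"wy":0,"wz":0,"grip":2},
  {"dx":0,"dy":0,"dz":-4,"wx":0,"wy":0,"wz":0,"grip":2},
  {"dx":0,"dy":0,"dz":-7,"wx":0,"wy":0,"wz":0,"grip":2},
  {"dx":0,"dy":0,"dz":-10,"wx":0,"wy":0,"wz":0,"grip":2},
  {"dx":0,"dy":0,"dz":-13,"wx":0,"wy":0,"wz":0,"grip":2},
  {"dx":0,"dy":0,"dz":-15,"wx":0,"wy":0,"wz":0,"grip":2},
])

```text
t: 12.45
position: [666.9, -63.9, 204.1]
tool_rot: [0.002, 0.661, 0.75, 0.001]
contact_force: [0.2, -0.8, 0.2]
opening: 0.434
```

```bash
python3 - <<'E'
from h import *
p=r.snapshot('wrist');save(p,'w7');T=r.snapshot('top');save(T,'t3',(160,160,400,320),3);S=r.snapshot('scene');save(S,'s3',(140,120,340,300),3)
for n in('tin','lid'):
  for nm,P in(('T',T),('S',S)):
    for d in r.outline_of(P,n)[:1]:
        m=d['pixels'].astype(np.uint8);c=max(cv2.findContours(m,0,2)[0],key=cv2.contourArea)
        e=cv2.fitEllipse(cv2.convexHull(c));print(n,nm,d['conf'],d['box'],e)
go([455,177,230])
E
```

```text
tin T 0.72 [186.0, 232.5, 249.7, 292.7] ((217.9322052001953, 262.4283447265625), (59.20381164550781, 62.374752044677734), 111.71586608886719)
tin S 0.78 [255.2, 132.8, 291.6, 187.7] ((268.0534973144531, 159.68544006347656), (31.438329696655273, 52.26877975463867), 177.6270751953125)
lid T 0.94 [336.8, 243.5, 391.1, 299.1] ((365.0198974609375, 271.15203857421875), (57.05253982543945, 57.548858642578125), 126.73761749267578)
lid S 0.66 [157.3, 222.9, 217.9, 266.1] ((187.695556640625, 242.63047790527344), (43.976890563964844, 58.632076263427734), 75.29785919189453)
pos [665.2 -63.2 198.5] t 12.8 F [ 0.   0.3 -0.6] open 0.434 | d(cm) [ 26.48 -17.84  -3.1 ] w [-0.002 -0.    -0.   ]
```

View pics/w7.png

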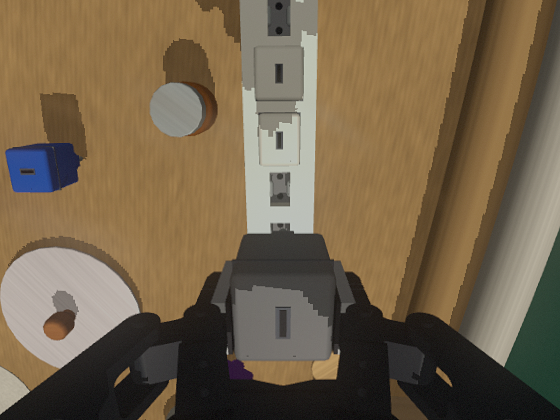

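View pics/t3.png

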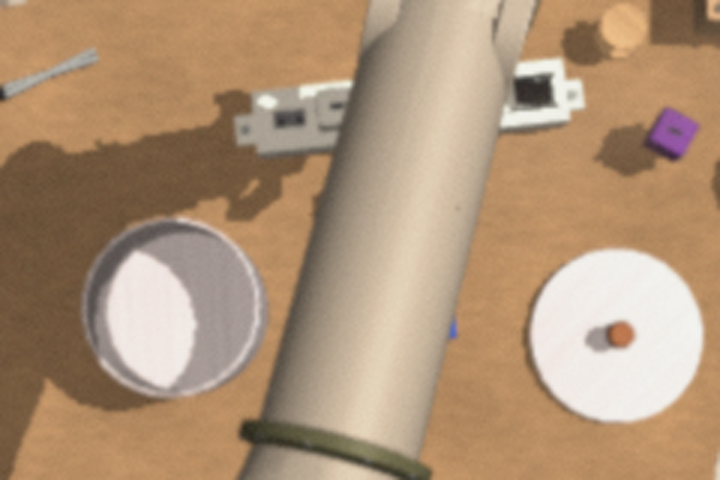

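View pics/s3.png

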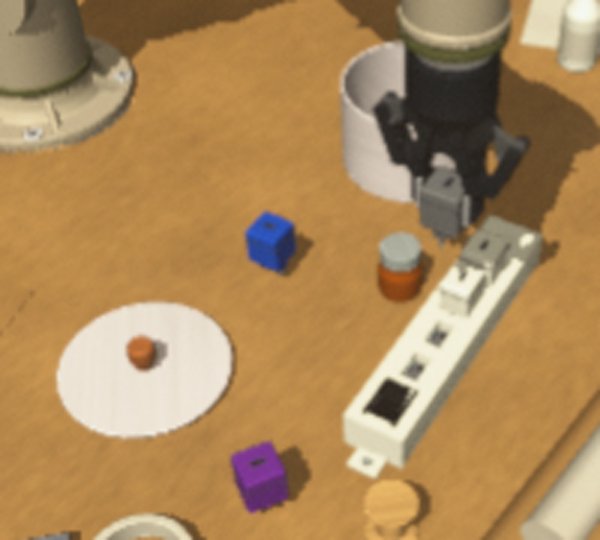

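```bash
python3 - <<'E'
from h import *
print(ray(r.snapshot('top'),[[218.2,262.5]],110))
go([460,136,230],np.deg2rad(7.2))
E
```

```text
[[454.18693308 174.20616835 110.        ]]
pos [665.2 -63.2 198.5] t 12.8 F [ 0.5  0.9 -0.8] open 0.437 | d(cm) [ 22.35 -17.86  -3.11] w [-0.002 -0.     0.   ]
```

>>> play_rows([
  {"dx":2,"dy":-1.6,"dz":-1,"wx":0,"wy":0,"wz":0,"grip":2},
  {"dx":5,"dy":-4,"dz":-2,"wx":0,"wy":0,"wz":0,"grip":2},
  {"dx":8.5,"dy":-6.8,"dz":-3.2,"wx":0,"wy":0,"wz":0,"grip":2},
  {"dx":12,"dy":-9.6,"dz":-3.2,"wx":0,"wy":0,"wz":0,"grip":2},
  {"dx":15.5,"dy":-12.4,"dz":-3.2,"wx":0,"wy":0,"wz":0,"grip":2},
  {"dx":19,"dy":-15.2,"dz":-3.2,"wx":0,"wy":0,"wz":0,"grip":2},
  {"dx":21.5,"dy":-17.2,"dz":-3.2,"wx":0,"wy":0,"wz":0,"grip":2},
  {"dx":22.4,"dy":-17.9,"dz":-3.2,"wx":0,"wy":0,"wz":0,"grip":2},
  {"dx":22.4,"dy":-17.9,"dz":-3.2,"wx":0,"wy":0,"wz":0,"grip":2},
  {"dx":22.4,"dy":-17.9,"dz":-3.2,"wx":0,"wy":0,"wz":0,"grip":2},
])

```text
t: 13.85
position: [460.7, 135.2, 231.6]
tool_rot: [0.0, 0.662, 0.75, -0.0]
contact_force: [0.1, -0.6, -0.8]
opening: 0.432
```

```bash
python3 - <<'E'
from h import *
for i in range(3): p=r.snapshot('wrist')
save(p,'w8');go([459,136,42],np.deg2rad(7.2))
th=np.linspace(0,2*np.pi,13)[:-1]
print(proj(p,[[454.2+83*np.cos(a),174.2+83*np.sin(a),110] for a in th]).round().tolist())
E
```

```text
pos [461.  134.8 231.6] t 14.0 F [ 0.9  0.3 -0. ] open 0.439 | d(cm) [ 0.16 -0.18 18.96] w [-0.     0.001 -0.002]
[[385.0, 165.0], [382.0, 109.0], [348.0, 60.0], [293.0, 35.0], [233.0, 44.0], [188.0, 84.0], [171.0, 139.0], [183.0, 193.0], [218.0, 233.0], [267.0, 251.0], [318.0, 244.0], [361.0, 214.0]]
```

View pics/w8.png

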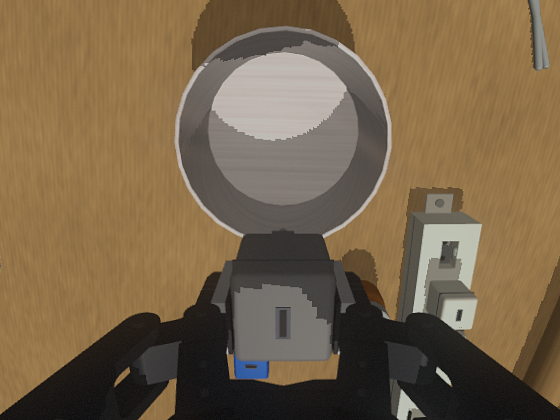

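>>> play_rows([
  {"dx":0.5,"dy":0.1,"dz":2,"wx":0,"wy":0,"wz":0,"grip":2},
  {"dx":0.5,"dy":0.1,"dz":5,"wx":0,"wy":0,"wz":0,"grip":2},
  {"dx":0.5,"dy":0.1,"dz":8,"wx":0,"wy":0,"wz":0,"grip":2},
  {"dx":0.5,"dy":0.1,"dz":10,"wx":0,"wy":0,"wz":0,"grip":2},
  {"dx":0.5,"dy":0.1,"dz":12,"wx":0,"wy":0,"wz":0,"grip":2},
  {"dx":0.5,"dy":0.1,"dz":14,"wx":0,"wy":0,"wz":0,"grip":2},
  {"dx":0.5,"dy":0.1,"dz":16,"wx":0,"wy":0,"wz":0,"grip":2},
  {"dx":0.5,"dy":0.1,"dz":17.5,"wx":0,"wy":0,"wz":0,"grip":2},
  {"dx":0.5,"dy":0.1,"dz":18.7,"wx":0,"wy":0,"wz":0,"grip":2},
  {"dx":0.5,"dy":0.1,"dz":18.7,"wx":0,"wy":0,"wz":0,"grip":2},
])

```text
t: 15.0
position: [459.9, 140.2, 43.2]
tool_rot: [-0.0, 0.662, 0.75, -0.002]
contact_force: [0.2, -0.4, -0.8]
opening: 0.437
```

```bash
python3 - <<'E'
from h import *
p=r.snapshot('wrist');save(p,'w9');go([461.5,139.8,42],np.deg2rad(7.2))
E
```

```text
pos [460.4 140.5  44.3] t 15.1 F [ 0.5  0.  -0.1] open 0.437 | d(cm) [-0.08  0.1   0.23] w [-0.001  0.001 -0.001]
```

View pics/w9.png

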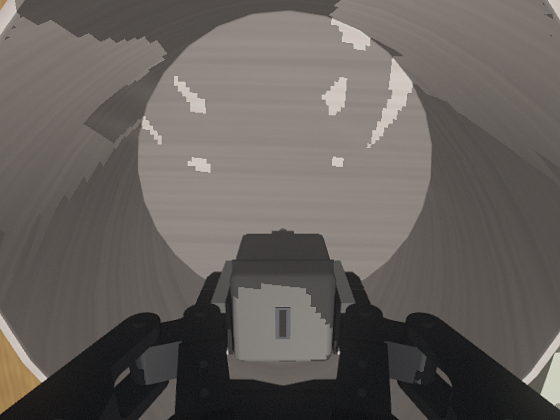

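>>> play_rows([
  {"dx":0,"dy":0,"dz":0.3,"wx":0,"wy":0,"wz":0,"grip":2},
  {"dx":0,"dy":0,"dz":0.4,"wx":0,"wy":0,"wz":0,"grip":2},
  {"dx":0,"dy":0,"dz":0.4,"wx":0,"wy":0,"wz":0,"grip":4.2},
  {"dx":0,"dy":0,"dz":0.4,"wx":0,"wy":0,"wz":0,"grip":5.2},
  {"dx":0,"dy":0,"dz":0.4,"wx":0,"wy":0,"wz":0,"grip":5.2},
  {"dx":0,"dy":0,"dz":0.4,"wx":0,"wy":0,"wz":0,"grip":5.2},
  {"dx":0,"dy":0,"dz":-1.5,"wx":0,"wy":0,"wz":0,"grip":5.2},
  {"dx":0,"dy":0,"dz":-4,"wx":0,"wy":0,"wz":0,"grip":5.2},
  {"dx":0,"dy":0,"dz":-7,"wx":0,"wy":0,"wz":0,"grip":5.2},
  {"dx":0,"dy":0,"dz":-10,"wx":0,"wy":0,"wz":0,"grip":5.2},
])

```text
t: 16.05
position: [460.3, 140.9, 145.8]
tool_rot: [0.0, 0.661, 0.75, -0.0]
contact_force: [0.8, 0.7, -0.1]
opening: 0.609
```

```bash
python3 - <<'E'
from h import *
p=r.snapshot('wrist');save(p,'w10');go([660.4,-15.8,190],np.deg2rad(7.2))
E
```

```text
pos [463.  141.7 150.8] t 16.1 F [ 3.4 -0.1  4. ] open 0.609 | d(cm) [-18.08  17.65  -3.84] w [ 0.006 -0.002 -0.001]
```

View pics/w10.png

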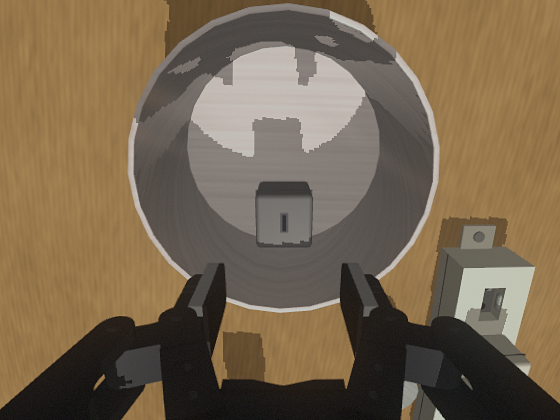

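>>> play_rows([
  {"dx":-1,"dy":1,"dz":-2,"wx":0,"wy":0,"wz":0,"grip":5.6},
  {"dx":-4,"dy":3.9,"dz":-4,"wx":0,"wy":0,"wz":0,"grip":5.6},
  {"dx":-7.3,"dy":7.1,"dz":-4,"wx":0,"wy":0,"wz":0,"grip":5.6},
  {"dx":-10.6,"dy":10.3,"dz":-4,"wx":0,"wy":0,"wz":0,"grip":5.6},
  {"dx":-13.9,"dy":13.5,"dz":-4,"wx":0,"wy":0,"wz":0,"grip":5.6},
  {"dx":-16.5,"dy":16.1,"dz":-4,"wx":0,"wy":0,"wz":0,"grip":5.6},
  {"dx":-18.1,"dy":17.65,"dz":-4,"wx":0,"wy":0,"wz":0,"grip":5.6},
  {"dx":-18.1,"dy":17.65,"dz":-4,"wx":0,"wy":0,"wz":0,"grip":5.6},
  {"dx":-18.1,"dy":17.65,"dz":-4,"wx":0,"wy":0,"wz":0,"grip":5.6},
  {"dx":-18.1,"dy":17.65,"dz":-4,"wx":0,"wy":0,"wz":0,"grip":5.6},
])

```text
t: 17.1
position: [657.8, -14.9, 184.6]
tool_rot: [-0.0, 0.661, 0.751, 0.0]
contact_force: [0.3, 0.1, 0.2]
opening: 0.656
```

```bash
python3 - <<'E'
from h import *
for i in range(6): p=r.snapshot('wrist')
save(p,'w11',(130,30,430,330),2);go([660.4,-15.8,48],np.deg2rad(7.2));s=r.read_state()['position']
print('aim at z80',proj(p,[[660.4,-15.8,80],[s[0],s[1],80]]))
E
```

```text
pos [658.1 -15.3 185.1] t 17.4 F [0.  0.1 0.1] open 0.654 | d(cm) [-0.08  0.21 13.71] w [ 0.    -0.     0.001]
aim at z80 [[284.11881091 209.75406226]
 [281.2100296  208.81631823]]
```

View pics/w11.png

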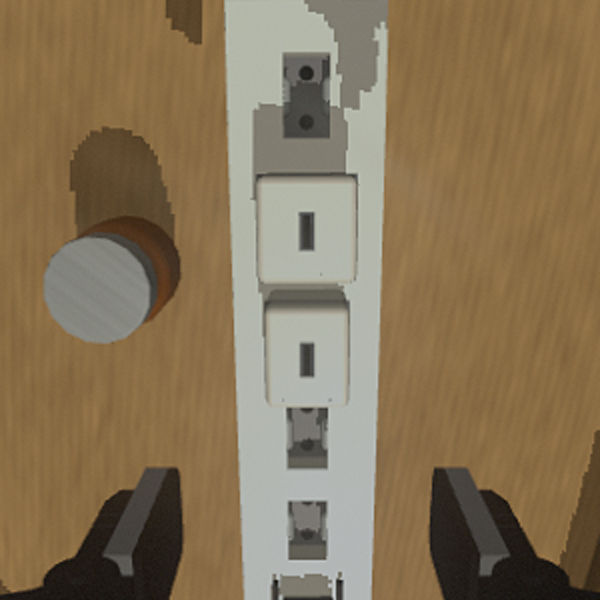

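>>> play_rows([
  {"dx":-0.1,"dy":0.2,"dz":2,"wx":0,"wy":0,"wz":0,"grip":5.6},
  {"dx":-0.1,"dy":0.2,"dz":5,"wx":0,"wy":0,"wz":0,"grip":5.6},
  {"dx":-0.1,"dy":0.2,"dz":8,"wx":0,"wy":0,"wz":0,"grip":5.6},
  {"dx":-0.1,"dy":0.2,"dz":11,"wx":0,"wy":0,"wz":0,"grip":5.6},
  {"dx":-0.1,"dy":0.2,"dz":12.8,"wx":0,"wy":0,"wz":0,"grip":5.6},
  {"dx":-0.1,"dy":0.2,"dz":13.7,"wx":0,"wy":0,"wz":0,"grip":5.6},
  {"dx":-0.1,"dy":0.2,"dz":13.7,"wx":0,"wy":0,"wz":0,"grip":5.6},
  {"dx":-0.1,"dy":0.2,"dz":13.7,"wx":0,"wy":0,"wz":0,"grip":5.6},
  {"dx":-0.1,"dy":0.2,"dz":13.7,"wx":0,"wy":0,"wz":0,"grip":5.6},
  {"dx":-0.1,"dy":0.2,"dz":13.7,"wx":0,"wy":0,"wz":0,"grip":5.6},
])

```text
t: 18.4
position: [661.2, -16.8, 49.1]
tool_rot: [0.001, 0.661, 0.75, 0.001]
contact_force: [0.1, -0.4, 0.1]
opening: 0.657
```

>>> play_rows([
  {"dx":0,"dy":0,"dz":0,"wx":0,"wy":0,"wz":0,"grip":4.5},
  {"dx":0,"dy":0,"dz":0,"wx":0,"wy":0,"wz":0,"grip":3},
  {"dx":0,"dy":0,"dz":0,"wx":0,"wy":0,"wz":0,"grip":1.5},
  {"dx":0,"dy":0,"dz":0,"wx":0,"wy":0,"wz":0,"grip":1.5},
  {"dx":0,"dy":0,"dz":0,"wx":0,"wy":0,"wz":0,"grip":1.5},
  {"dx":0,"dy":0,"dz":0,"wx":0,"wy":0,"wz":0,"grip":1.5},
  {"dx":0,"dy":0,"dz":0,"wx":0,"wy":0,"wz":0,"grip":1.5},
  {"dx":0,"dy":0,"dz":0,"wx":0,"wy":0,"wz":0,"grip":1.5},
  {"dx":0,"dy":0,"dz":0,"wx":0,"wy":0,"wz":0,"grip":1.5},
  {"dx":0,"dy":0,"dz":0,"wx":0,"wy":0,"wz":0,"grip":1.5},
], grip_force=80)

```text
t: 19.4
position: [659.9, -16.9, 48.4]
tool_rot: [-0.0, 0.661, 0.75, -0.0]
contact_force: [-4.3, 0.3, 4.9]
opening: 0.368
```

```bash
python3 - <<'E'
from h import *
p=r.snapshot('wrist');save(p,'w12');go([660.4,-15.8,48],np.deg2rad(7.2))
E
```

```text
pos [659.9 -16.9  48.4] t 19.4 F [-4.   0.3  6.3] open 0.361 | d(cm) [0.1  0.06 0.04] w [-0.001 -0.     0.   ]
```

View pics/w12.png

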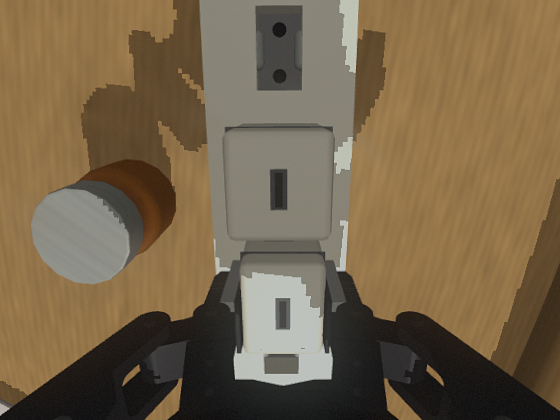

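>>> play_rows([
  {"dx":0,"dy":0,"dz":-0.2,"wx":0,"wy":0,"wz":0,"grip":1.5},
  {"dx":0,"dy":0,"dz":-0.4,"wx":0,"wy":0,"wz":0,"grip":1.5},
  {"dx":0,"dy":0,"dz":-0.7,"wx":0,"wy":0,"wz":0,"grip":1.5},
  {"dx":0,"dy":0,"dz":-1.0,"wx":0,"wy":0,"wz":0,"grip":1.5},
  {"dx":0,"dy":0,"dz":-2,"wx":0,"wy":0,"wz":0,"grip":1.5},
  {"dx":0,"dy":0,"dz":-4,"wx":0,"wy":0,"wz":0,"grip":1.5},
  {"dx":0,"dy":0,"dz":-7,"wx":0,"wy":0,"wz":0,"grip":1.5},
  {"dx":0,"dy":0,"dz":-10,"wx":0,"wy":0,"wz":0,"grip":1.5},
  {"dx":0,"dy":0,"dz":-13,"wx":0,"wy":0,"wz":0,"grip":1.5},
  {"dx":0,"dy":0,"dz":-16,"wx":0,"wy":0,"wz":0,"grip":1.5},
])

```text
t: 20.45
position: [661.0, -16.9, 210.8]
tool_rot: [0.001, 0.661, 0.75, 0.001]
contact_force: [0.1, 0.7, -0.8]
opening: 0.359
```

```bash
python3 - <<'E'
from h import *
p=r.snapshot('wrist');save(p,'w13');go([452,216,230],np.deg2rad(7.2))
E
```

```text
pos [663.1 -17.2 216.9] t 20.5 F [ 0.3 -0.   4.3] open 0.363 | d(cm) [ 25.79 -17.99  -1.53] w [0.01  0.001 0.   ]
```

View pics/w13.png

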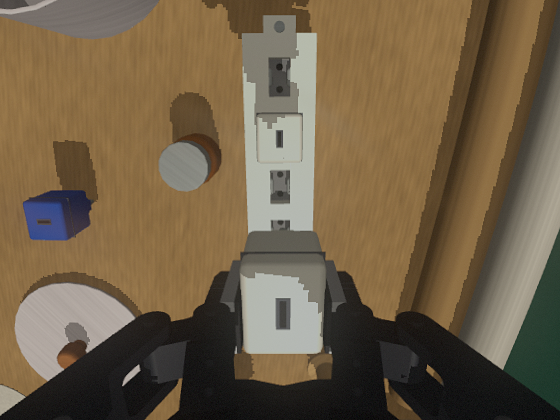

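>>> play_rows([
  {"dx":2,"dy":-1.4,"dz":-1,"wx":0,"wy":0,"wz":0,"grip":1.5},
  {"dx":6,"dy":-4.2,"dz":-1.6,"wx":0,"wy":0,"wz":0,"grip":1.5},
  {"dx":10,"dy":-7,"dz":-1.6,"wx":0,"wy":0,"wz":0,"grip":1.5},
  {"dx":14,"dy":-9.8,"dz":-1.6,"wx":0,"wy":0,"wz":0,"grip":1.5},
  {"dx":18,"dy":-12.5,"dz":-1.6,"wx":0,"wy":0,"wz":0,"grip":1.5},
  {"dx":22,"dy":-15.3,"dz":-1.6,"wx":0,"wy":0,"wz":0,"grip":1.5},
  {"dx":24.5,"dy":-17.1,"dz":-1.6,"wx":0,"wy":0,"wz":0,"grip":1.5},
  {"dx":25.8,"dy":-18,"dz":-1.6,"wx":0,"wy":0,"wz":0,"grip":1.5},
  {"dx":25.8,"dy":-18,"dz":-1.6,"wx":0,"wy":0,"wz":0,"grip":1.5},
  {"dx":25.8,"dy":-18,"dz":-1.6,"wx":0,"wy":0,"wz":0,"grip":1.5},
])

```text
t: 21.5
position: [450.3, 216.2, 224.8]
tool_rot: [0.0, 0.661, 0.75, 0.001]
contact_force: [1.0, -1.3, -0.8]
opening: 0.364
```

```bash
python3 - <<'E'
from h import *
for i in range(5): p=r.snapshot('wrist')
go([451.5,219,42],np.deg2rad(7.2))
im=p['pixels'].copy()
th=np.linspace(0,2*np.pi,200)
for c,col in(((454.2,174.2),(255,0,0)),((456.5,179.5),(0,255,0))):
    q=proj(p,[[c[0]+83*np.cos(a),c[1]+83*np.sin(a),110] for a in th])
    for a,b in q:
        if 0<=a<560 and 0<=b<420: im[int(b),int(a)]=col
cv2.imwrite('pics/w14.png',im[:,:,::-1])
E
```

```text
pos [450.2 215.5 223.8] t 21.8 F [0.3 0.3 0.5] open 0.358 | d(cm) [ 0.34  0.17 18.18] w [ 0.     0.    -0.002]
```

View pics/w14.png

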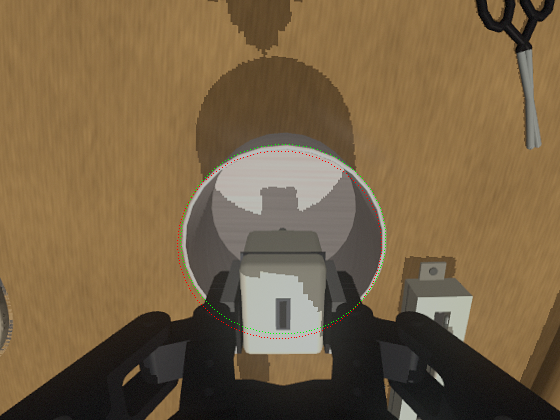

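>>> play_rows([
  {"dx":0.35,"dy":0.2,"dz":2,"wx":0,"wy":0,"wz":0,"grip":1.5},
  {"dx":0.35,"dy":0.2,"dz":5,"wx":0,"wy":0,"wz":0,"grip":1.5},
  {"dx":0.35,"dy":0.2,"dz":8,"wx":0,"wy":0,"wz":0,"grip":1.5},
  {"dx":0.35,"dy":0.2,"dz":11,"wx":0,"wy":0,"wz":0,"grip":1.5},
  {"dx":0.35,"dy":0.2,"dz":13.5,"wx":0,"wy":0,"wz":0,"grip":1.5},
  {"dx":0.35,"dy":0.2,"dz":16,"wx":0,"wy":0,"wz":0,"grip":1.5},
  {"dx":0.35,"dy":0.2,"dz":17.5,"wx":0,"wy":0,"wz":0,"grip":1.5},
  {"dx":0.35,"dy":0.2,"dz":18.2,"wx":0,"wy":0,"wz":0,"grip":1.5},
  {"dx":0.35,"dy":0.2,"dz":18.3,"wx":0,"wy":0,"wz":0,"grip":1.5},
  {"dx":0.35,"dy":0.2,"dz":18.3,"wx":0,"wy":0,"wz":0,"grip":1.5},
])

```text
t: 22.75
position: [451.6, 220.2, 41.3]
tool_rot: [0.0, 0.661, 0.75, 0.0]
contact_force: [-0.5, 0.3, -0.2]
opening: 0.366
```

>>> play_rows([
  {"dx":0,"dy":0,"dz":0,"wx":0,"wy":0,"wz":0,"grip":1.5},
  {"dx":0,"dy":0,"dz":0,"wx":0,"wy":0,"wz":0,"grip":1.5},
  {"dx":0,"dy":0,"dz":0,"wx":0,"wy":0,"wz":0,"grip":3.6},
  {"dx":0,"dy":0,"dz":0,"wx":0,"wy":0,"wz":0,"grip":4.6},
  {"dx":0,"dy":0,"dz":0,"wx":0,"wy":0,"wz":0,"grip":4.6},
  {"dx":0,"dy":0,"dz":0,"wx":0,"wy":0,"wz":0,"grip":4.6},
  {"dx":0,"dy":0,"dz":-2,"wx":0,"wy":0,"wz":0,"grip":4.6},
  {"dx":0,"dy":0,"dz":-5,"wx":0,"wy":0,"wz":0,"grip":4.6},
  {"dx":0,"dy":0,"dz":-9,"wx":0,"wy":0,"wz":0,"grip":4.6},
  {"dx":0,"dy":0,"dz":-13,"wx":0,"wy":0,"wz":0,"grip":4.6},
])

```text
t: 23.75
position: [450.5, 219.9, 171.9]
tool_rot: [-0.0, 0.661, 0.75, -0.001]
contact_force: [0.4, 1.2, -1.1]
opening: 0.542
```

```bash
python3 - <<'E'
from h import *
p=r.snapshot('wrist');save(p,'w15');go([654.4,31.8,190],np.deg2rad(7.2))
T=r.snapshot('top');save(T,'t4',(160,160,400,320),3)
E
```

```text
pos [453.8 221.4 179. ] t 23.8 F [3.3 0.9 5.9] open 0.54 | d(cm) [-21.31  17.54  -1.06] w [ 0.008 -0.004 -0.   ]
```

View pics/w15.png

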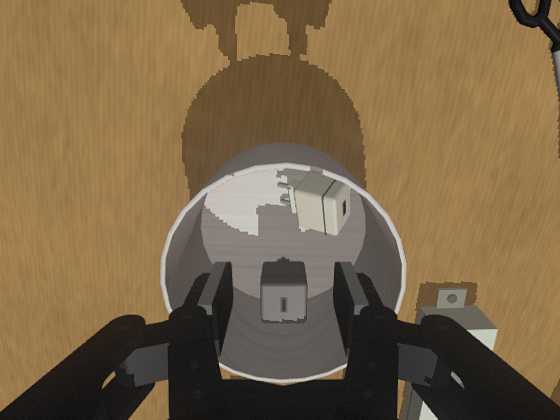

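View pics/t4.png

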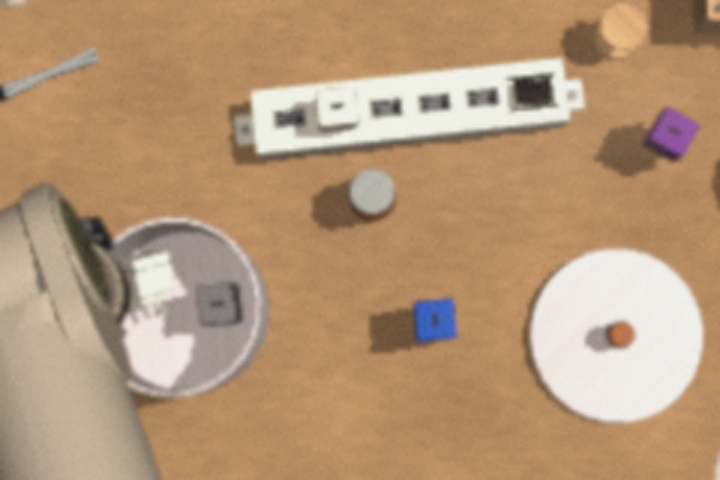

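>>> play_rows([
  {"dx":-1,"dy":0.8,"dz":-1,"wx":0,"wy":0,"wz":0,"grip":5.6},
  {"dx":-4,"dy":3.3,"dz":-1,"wx":0,"wy":0,"wz":0,"grip":5.6},
  {"dx":-8,"dy":6.6,"dz":-1,"wx":0,"wy":0,"wz":0,"grip":5.6},
  {"dx":-11.5,"dy":9.5,"dz":-1,"wx":0,"wy":0,"wz":0,"grip":5.6},
  {"dx":-15,"dy":12.4,"dz":-1,"wx":0,"wy":0,"wz":0,"grip":5.6},
  {"dx":-18.5,"dy":15.3,"dz":-1,"wx":0,"wy":0,"wz":0,"grip":5.6},
  {"dx":-20.6,"dy":17,"dz":-1,"wx":0,"wy":0,"wz":0,"grip":5.6},
  {"dx":-21.3,"dy":17.5,"dz":-1,"wx":0,"wy":0,"wz":0,"grip":5.6},
  {"dx":-21.3,"dy":17.5,"dz":-1,"wx":0,"wy":0,"wz":0,"grip":5.6},
  {"dx":-21.3,"dy":17.5,"dz":-1,"wx":0,"wy":0,"wz":0,"grip":5.6},
])

```text
t: 24.85
position: [650.6, 31.7, 180.0]
tool_rot: [-0.001, 0.661, 0.75, -0.0]
contact_force: [-0.2, 1.2, -0.2]
opening: 0.656
```

```bash
python3 - <<'E'
from h import *
for i in range(6): p=r.snapshot('wrist')
save(p,'w16',(130,30,430,330),2);go([654.4,31.8,48.5],np.deg2rad(7.2))
print('aim',proj(p,[[654.4,31.8,82]]))
E
```

```text
pos [651.1  32.1 181.1] t 25.1 F [-0.3 -0.1 -0.1] open 0.654 | d(cm) [-0.08  0.32 13.26] w [ 0.    -0.001  0.002]
aim [[285.72906342 212.30439528]]
```

View pics/w16.png

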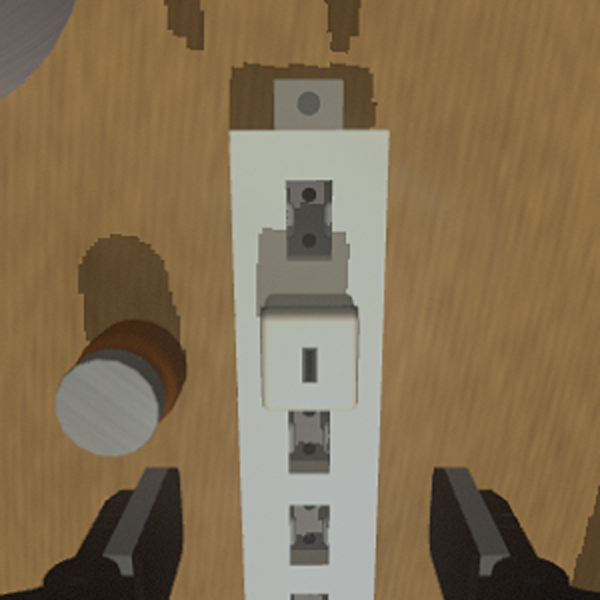

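>>> play_rows([
  {"dx":-0.1,"dy":0.3,"dz":2,"wx":0,"wy":0,"wz":0,"grip":5.6},
  {"dx":-0.1,"dy":0.3,"dz":5,"wx":0,"wy":0,"wz":0,"grip":5.6},
  {"dx":-0.1,"dy":0.3,"dz":8,"wx":0,"wy":0,"wz":0,"grip":5.6},
  {"dx":-0.1,"dy":0.3,"dz":11,"wx":0,"wy":0,"wz":0,"grip":5.6},
  {"dx":-0.1,"dy":0.3,"dz":12.6,"wx":0,"wy":0,"wz":0,"grip":5.6},
  {"dx":-0.1,"dy":0.3,"dz":13.3,"wx":0,"wy":0,"wz":0,"grip":5.6},
  {"dx":-0.1,"dy":0.3,"dz":13.3,"wx":0,"wy":0,"wz":0,"grip":5.6},
  {"dx":-0.1,"dy":0.3,"dz":13.3,"wx":0,"wy":0,"wz":0,"grip":5.6},
  {"dx":-0.1,"dy":0.3,"dz":13.3,"wx":0,"wy":0,"wz":0,"grip":5.6},
  {"dx":-0.1,"dy":0.3,"dz":13.3,"wx":0,"wy":0,"wz":0,"grip":5.6},
])

```text
t: 26.15
position: [655.2, 30.3, 49.0]
tool_rot: [0.001, 0.661, 0.75, 0.001]
contact_force: [-0.6, 0.3, -0.4]
opening: 0.655
```

>>> play_rows([
  {"dx":0,"dy":0,"dz":0,"wx":0,"wy":0,"wz":0,"grip":4.5},
  {"dx":0,"dy":0,"dz":0,"wx":0,"wy":0,"wz":0,"grip":3},
  {"dx":0,"dy":0,"dz":0,"wx":0,"wy":0,"wz":0,"grip":2},
  {"dx":0,"dy":0,"dz":0,"wx":0,"wy":0,"wz":0,"grip":2},
  {"dx":0,"dy":0,"dz":0,"wx":0,"wy":0,"wz":0,"grip":2},
  {"dx":0,"dy":0,"dz":0,"wx":0,"wy":0,"wz":0,"grip":2},
  {"dx":0,"dy":0,"dz":0,"wx":0,"wy":0,"wz":0,"grip":2},
  {"dx":0,"dy":0,"dz":0,"wx":0,"wy":0,"wz":0,"grip":2},
  {"dx":0,"dy":0,"dz":0,"wx":0,"wy":0,"wz":0,"grip":2},
  {"dx":0,"dy":0,"dz":0,"wx":0,"wy":0,"wz":0,"grip":2},
], grip_force=80)

```text
t: 27.15
position: [653.8, 30.2, 48.5]
tool_rot: [-0.001, 0.661, 0.75, -0.0]
contact_force: [-5.1, -1.1, 7.3]
opening: 0.412
```

```bash
python3 - <<'E'
from h import *
p=r.snapshot('wrist');save(p,'w17');go([654.4,31.8,48],np.deg2rad(7.2))
E
```

```text
pos [653.8  30.2  48.4] t 27.2 F [-6.   0.3  7.4] open 0.409 | d(cm) [0.15 0.08 0.04] w [-0.001 -0.     0.   ]
```

View pics/w17.png

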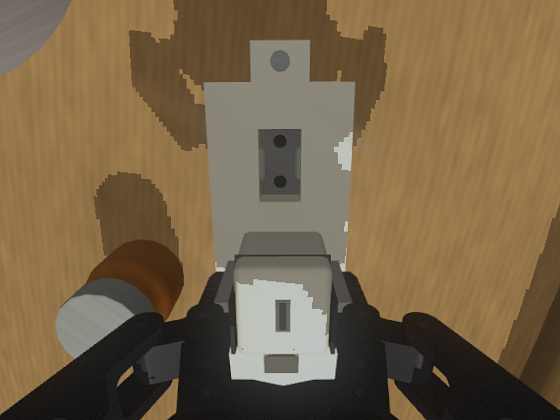

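>>> play_rows([
  {"dx":0,"dy":0,"dz":-0.2,"wx":0,"wy":0,"wz":0,"grip":2},
  {"dx":0,"dy":0,"dz":-0.4,"wx":0,"wy":0,"wz":0,"grip":2},
  {"dx":0,"dy":0,"dz":-0.7,"wx":0,"wy":0,"wz":0,"grip":2},
  {"dx":0,"dy":0,"dz":-1.0,"wx":0,"wy":0,"wz":0,"grip":2},
  {"dx":0,"dy":0,"dz":-2,"wx":0,"wy":0,"wz":0,"grip":2},
  {"dx":0,"dy":0,"dz":-4,"wx":0,"wy":0,"wz":0,"grip":2},
  {"dx":0,"dy":0,"dz":-7,"wx":0,"wy":0,"wz":0,"grip":2},
  {"dx":0,"dy":0,"dz":-10,"wx":0,"wy":0,"wz":0,"grip":2},
  {"dx":0,"dy":0,"dz":-13,"wx":0,"wy":0,"wz":0,"grip":2},
  {"dx":0,"dy":0,"dz":-16,"wx":0,"wy":0,"wz":0,"grip":2},
])

```text
t: 28.2
position: [655.1, 30.2, 210.9]
tool_rot: [0.001, 0.661, 0.75, 0.001]
contact_force: [0.2, 0.8, -0.5]
opening: 0.411
```

```bash
python3 - <<'E'
from h import *
p=r.snapshot('wrist');save(p,'w18')
c=np.array([457,179.8]);a=np.deg2rad(7.2);u=np.array([np.cos(a),np.sin(a)]);v=np.array([-np.sin(a),np.cos(a)])
t=c-26*u+14*v;print(t);go([*t,225],a)
E
```

```text
[429.4503525  190.43094175]
pos [657.3  30.  216.9] t 28.2 F [ 1.2 -0.7  4. ] open 0.412 | d(cm) [ 18.78 -20.58  -1.04] w [0.011 0.    0.   ]
```

View pics/w18.png

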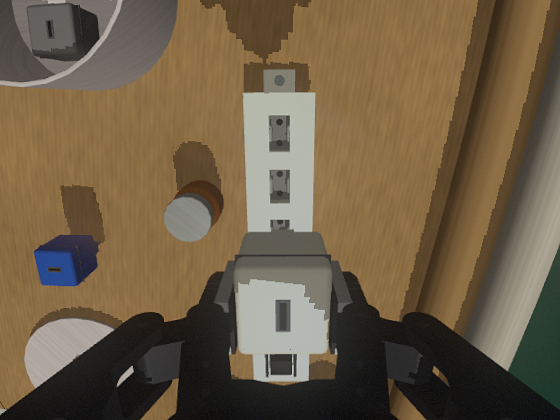

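>>> play_rows([
  {"dx":2,"dy":-2.2,"dz":-1,"wx":0,"wy":0,"wz":0,"grip":2},
  {"dx":5,"dy":-5.5,"dz":-1.5,"wx":0,"wy":0,"wz":0,"grip":2},
  {"dx":8,"dy":-8.8,"dz":-1.5,"wx":0,"wy":0,"wz":0,"grip":2},
  {"dx":11,"dy":-12.1,"dz":-1.5,"wx":0,"wy":0,"wz":0,"grip":2},
  {"dx":14,"dy":-15.4,"dz":-1.5,"wx":0,"wy":0,"wz":0,"grip":2},
  {"dx":17,"dy":-18.6,"dz":-1.5,"wx":0,"wy":0,"wz":0,"grip":2},
  {"dx":18.8,"dy":-20.4,"dz":-1.5,"wx":0,"wy":0,"wz":0,"grip":2},
  {"dx":18.8,"dy":-20.4,"dz":-1.5,"wx":0,"wy":0,"wz":0,"grip":2},
  {"dx":18.8,"dy":-20.4,"dz":-1.5,"wx":0,"wy":0,"wz":0,"grip":2},
  {"dx":18.8,"dy":-20.4,"dz":-1.5,"wx":0,"wy":0,"wz":0,"grip":2},
])

```text
t: 29.25
position: [429.7, 190.3, 223.5]
tool_rot: [0.0, 0.662, 0.75, 0.001]
contact_force: [0.3, 0.2, -0.4]
opening: 0.411
```

```bash
python3 - <<'E'
from h import *
for i in range(4): p=r.snapshot('wrist')
save(p,'w19');go([429.5,190.5,58],np.deg2rad(7.2))
E
```

```text
pos [429.1 190.4 222.8] t 29.4 F [-0.1  0.1 -0.2] open 0.419 | d(cm) [1.000e-02 4.000e-02 1.648e+01] w [ 0.     0.    -0.002]
```

View pics/w19.png

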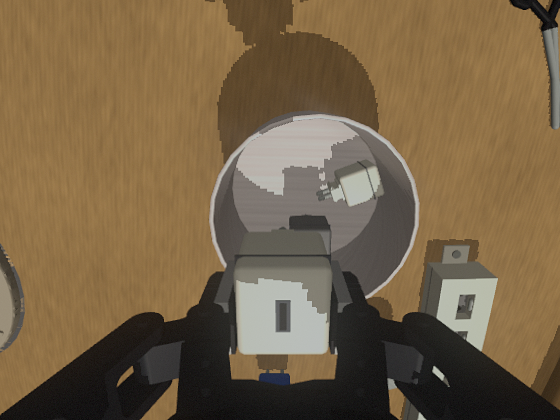

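>>> play_rows([
  {"dx":0.8,"dy":0,"dz":2,"wx":0,"wy":0,"wz":0,"grip":2},
  {"dx":0.8,"dy":0,"dz":5,"wx":0,"wy":0,"wz":0,"grip":2},
  {"dx":0.8,"dy":0,"dz":8,"wx":0,"wy":0,"wz":0,"grip":2},
  {"dx":0.8,"dy":0,"dz":11,"wx":0,"wy":0,"wz":0,"grip":2},
  {"dx":0.8,"dy":0,"dz":13,"wx":0,"wy":0,"wz":0,"grip":2},
  {"dx":0.8,"dy":0,"dz":15,"wx":0,"wy":0,"wz":0,"grip":2},
  {"dx":0.8,"dy":0,"dz":16,"wx":0,"wy":0,"wz":0,"grip":2},
  {"dx":0.8,"dy":0,"dz":16.3,"wx":0,"wy":0,"wz":0,"grip":2},
  {"dx":0.8,"dy":0,"dz":16.3,"wx":0,"wy":0,"wz":0,"grip":2},
  {"dx":0.8,"dy":0,"dz":16.3,"wx":0,"wy":0,"wz":0,"grip":2},
])

```text
t: 30.45
position: [428.1, 199.0, 60.3]
tool_rot: [0.0, 0.661, 0.75, 0.0]
contact_force: [1.2, -1.7, 0.0]
opening: 0.412
```

```bash
python3 - <<'E'
from h import *
p=r.snapshot('wrist');save(p,'w20');go([429.5,190.5,58],np.deg2rad(7.2))
E
```

```text
pos [428.  199.2  60.4] t 30.5 F [ 1.6 -1.1  0.6] open 0.406 | d(cm) [-0.88  0.04  0.24] w [ 0.001 -0.     0.   ]
```

View pics/w20.png

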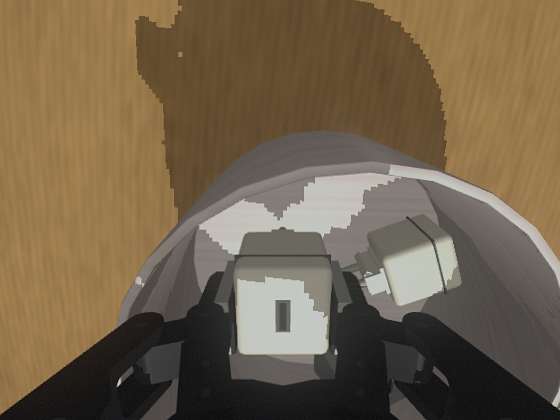

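>>> play_rows([
  {"dx":-0.1,"dy":0.4,"dz":0,"wx":0,"wy":0,"wz":0,"grip":2},
  {"dx":-0.2,"dy":0.7,"dz":0,"wx":0,"wy":0,"wz":0,"grip":2},
  {"dx":-0.2,"dy":0.7,"dz":0,"wx":0,"wy":0,"wz":0,"grip":2},
  {"dx":-0.2,"dy":0.7,"dz":0,"wx":0,"wy":0,"wz":0,"grip":4},
  {"dx":-0.2,"dy":0.7,"dz":0,"wx":0,"wy":0,"wz":0,"grip":4.6},
  {"dx":-0.2,"dy":0.7,"dz":0,"wx":0,"wy":0,"wz":0,"grip":4.6},
  {"dx":-0.2,"dy":0.7,"dz":0,"wx":0,"wy":0,"wz":0,"grip":4.6},
  {"dx":-0.2,"dy":0.7,"dz":-2,"wx":0,"wy":0,"wz":0,"grip":4.6},
  {"dx":-0.2,"dy":0.7,"dz":-5,"wx":0,"wy":0,"wz":0,"grip":4.6},
  {"dx":-0.2,"dy":0.7,"dz":-9,"wx":0,"wy":0,"wz":0,"grip":4.6},
])

```text
t: 31.5
position: [433.4, 197.4, 149.5]
tool_rot: [-0.0, 0.661, 0.75, -0.002]
contact_force: [0.4, 1.1, -0.3]
opening: 0.534
```

```bash
python3 - <<'E'
from h import *
p=r.snapshot('wrist');save(p,'w21');go([430,150,260],np.deg2rad(7.2))
E
```

```text
pos [437.1 198.9 156.9] t 31.6 F [3.5 1.1 5.1] open 0.538 | d(cm) [ -4.73  -1.26 -10.33] w [ 0.006 -0.003 -0.001]
```

View pics/w21.png

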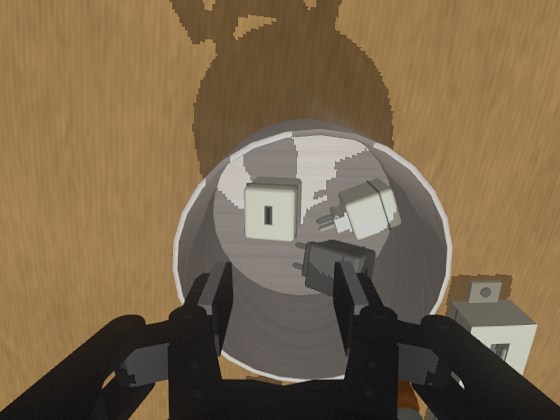

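>>> play_rows([
  {"dx":0,"dy":0,"dz":-2,"wx":0,"wy":0,"wz":0,"grip":4.6},
  {"dx":-1.5,"dy":0.4,"dz":-5,"wx":0,"wy":0,"wz":0,"grip":5},
  {"dx":-4.5,"dy":1.2,"dz":-8,"wx":0,"wy":0,"wz":0,"grip":5},
  {"dx":-8,"dy":2.2,"dz":-8,"wx":0,"wy":0,"wz":0,"grip":5},
  {"dx":-12,"dy":3.3,"dz":-8,"wx":0,"wy":0,"wz":0,"grip":5},
  {"dx":-16,"dy":4.4,"dz":-8,"wx":0,"wy":0,"wz":0,"grip":5},
  {"dx":-20,"dy":5.5,"dz":-8,"wx":0,"wy":0,"wz":0,"grip":5},
  {"dx":-24,"dy":6.4,"dz":-8,"wx":0,"wy":0,"wz":0,"grip":5},
  {"dx":-28,"dy":6.4,"dz":-8,"wx":0,"wy":0,"wz":0,"grip":5},
  {"dx":-31,"dy":6.0,"dz":-8,"wx":0,"wy":0,"wz":0,"grip":5},
])

```text
t: 32.55
position: [533.3, -104.7, 229.6]
tool_rot: [0.0, 0.662, 0.75, -0.0]
contact_force: [0.6, 0.5, 0.2]
opening: 0.585
```

```bash
python3 - <<'E'
from h import *
T=r.snapshot('top');save(T,'t5',(160,160,400,320),3)
o=r.outline_of(T,'lid')[0];m=o['pixels'].astype(np.uint8);c=max(cv2.findContours(m,0,2)[0],key=cv2.contourArea);e=cv2.fitEllipse(cv2.convexHull(c));print(e,ray(T,[e[0]],12))
go([438,-250,230],np.deg2rad(7.2))
E
```

```text
((367.5502014160156, 272.0246887207031), (50.083438873291016, 58.06827163696289), 15.566229820251465) [[ 439.06800868 -257.4540551    12.        ]]
pos [ 532.3 -107.9  229.9] t 32.6 F [-0.7 -0.8 -0.1] open 0.586 | d(cm) [-13.01 -11.03   0.03] w [-0.     0.002 -0.008]
```

View pics/t5.png

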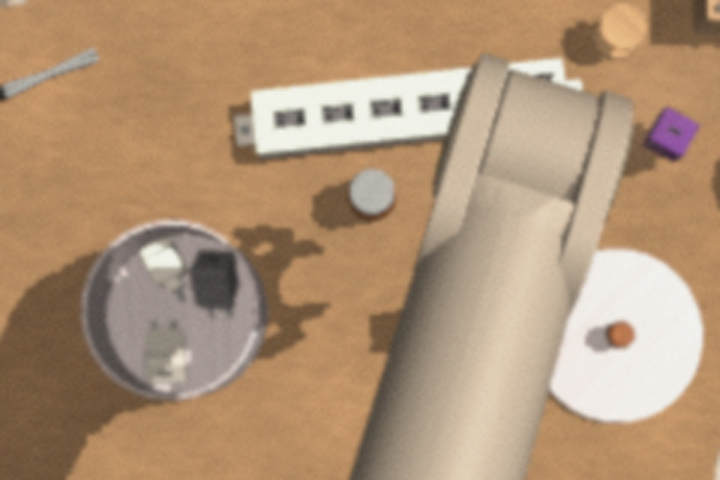

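>>> play_rows([
  {"dx":-3,"dy":-1.9,"dz":0,"wx":0,"wy":0,"wz":0,"grip":5},
  {"dx":-6.5,"dy":-4.2,"dz":0,"wx":0,"wy":0,"wz":0,"grip":5},
  {"dx":-10,"dy":-6.5,"dz":0,"wx":0,"wy":0,"wz":0,"grip":5},
  {"dx":-13.5,"dy":-8.7,"dz":0,"wx":0,"wy":0,"wz":0,"grip":5},
  {"dx":-16,"dy":-10.4,"dz":0,"wx":0,"wy":0,"wz":0,"grip":5},
  {"dx":-17.5,"dy":-11.3,"dz":0,"wx":0,"wy":0,"wz":0,"grip":5},
  {"dx":-17.9,"dy":-11.5,"dz":0,"wx":0,"wy":0,"wz":0,"grip":5},
  {"dx":-17.9,"dy":-11.5,"dz":0,"wx":0,"wy":0,"wz":0,"grip":5},
  {"dx":-17.9,"dy":-11.5,"dz":0,"wx":0,"wy":0,"wz":0,"grip":5},
  {"dx":-17.9,"dy":-11.5,"dz":0,"wx":0,"wy":0,"wz":0,"grip":5},
])

```text
t: 33.65
position: [442.5, -292.4, 229.6]
tool_rot: [-0.0, 0.66, 0.751, 0.0]
contact_force: [-0.4, 0.8, -1.3]
opening: 0.587
```

```bash
python3 - <<'E'
from h import *
for i in range(4): p=r.snapshot('wrist')
save(p,'w22')
o=r.outline_of(p,'lid')[0];print(o['box'],o['conf'])
m=o['pixels'].astype(np.uint8);c=max(cv2.findContours(m,0,2)[0],key=cv2.contourArea);e=cv2.fitEllipse(cv2.convexHull(c));print(e,ray(p,[e[0]],12))
print(r.mark_of(p,'lid')[:2])
go([438,-250,230],np.deg2rad(7.2))
E
```

```text
[202.6, 46.3, 370.8, 215.9] 0.9
((286.754638671875, 130.69320678710938), (166.47601318359375, 169.11119079589844), 0.9097468852996826) [[ 441.03599391 -244.2241838    12.        ]]
[]
pos [ 441.7 -293.7  229.8] t 34.0 F [-1.4  1.1 -0.4] open 0.586 | d(cm) [ 4.38  0.18 -0.02] w [-0.    -0.     0.001]
```

View pics/w22.png

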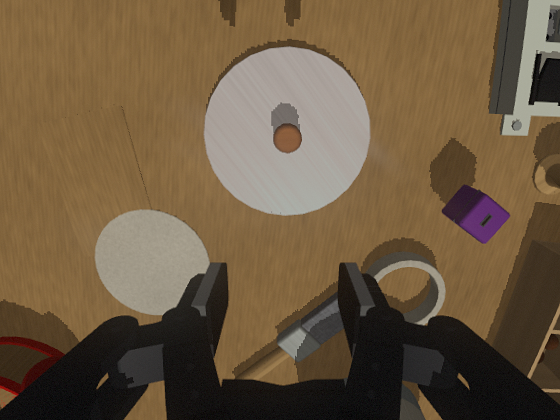

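```bash
python3 - <<'E'
from h import *
p=r.snapshot('wrist')
print(ray(p,[[287.5,138.5]],44))
go([441,-244.5,75],np.deg2rad(7.2))
E
```

```text
[[ 441.70331119 -249.4509551    44.        ]]
pos [ 441.6 -293.8  229.8] t 34.0 F [0.  0.3 1.6] open 0.588 | d(cm) [ 4.9   0.56 15.48] w [-0.     0.     0.001]
```

>>> play_rows([
  {"dx":1,"dy":0,"dz":2,"wx":0,"wy":0,"wz":0,"grip":6},
  {"dx":3,"dy":0,"dz":5,"wx":0,"wy":0,"wz":0,"grip":6},
  {"dx":4.6,"dy":0,"dz":8,"wx":0,"wy":0,"wz":0,"grip":6},
  {"dx":4.6,"dy":0,"dz":11,"wx":0,"wy":0,"wz":0,"grip":6},
  {"dx":4.6,"dy":0,"dz":12.5,"wx":0,"wy":0,"wz":0,"grip":6},
  {"dx":4.6,"dy":0,"dz":13,"wx":0,"wy":0,"wz":0,"grip":6},
  {"dx":4.6,"dy":0,"dz":13,"wx":0,"wy":0,"wz":0,"grip":6},
  {"dx":4.6,"dy":0,"dz":13,"wx":0,"wy":0,"wz":0,"grip":6},
  {"dx":4.6,"dy":0,"dz":13,"wx":0,"wy":0,"wz":0,"grip":6},
  {"dx":4.6,"dy":0,"dz":13,"wx":0,"wy":0,"wz":0,"grip":6},
])

```text
t: 35.0
position: [436.3, -248.7, 100.6]
tool_rot: [0.001, 0.661, 0.75, 0.0]
contact_force: [-0.0, 0.0, 0.0]
opening: 0.705
```

```bash
python3 - <<'E'
from h import *
for i in range(4): p=r.snapshot('wrist')
save(p,'w23')
o=r.outline_of(p,'lid')[0];print(o['box'],o['conf'])
s=r.read_state()['position'];print('below tcp at z44',proj(p,[[s[0],s[1],44]]))
go([441,-246,17],np.deg2rad(7.2))
E
```

```text
[167.4, 91.2, 410.1, 323.7] 0.85
below tcp at z44 [[280.64935822 231.78601356]]
pos [ 435.8 -248.4  100. ] t 35.2 F [ 0.2  0.3 -0.4] open 0.705 | d(cm) [0.17 0.54 8.3 ] w [0. 0. 0.]
```

View pics/w23.png

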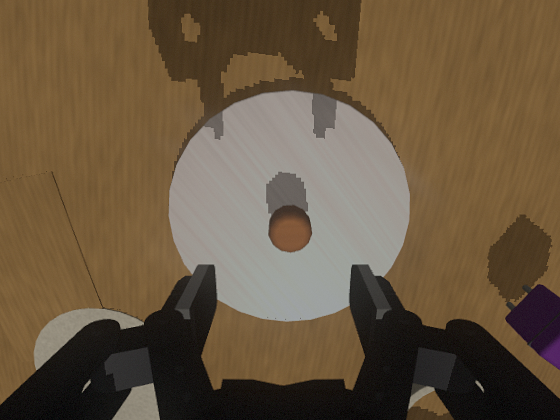

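>>> play_rows([
  {"dx":0.1,"dy":0.3,"dz":1.5,"wx":0,"wy":0,"wz":0,"grip":5},
  {"dx":0.1,"dy":0.55,"dz":3.5,"wx":0,"wy":0,"wz":0,"grip":5},
  {"dx":0.1,"dy":0.55,"dz":5.5,"wx":0,"wy":0,"wz":0,"grip":5},
  {"dx":0.1,"dy":0.55,"dz":7,"wx":0,"wy":0,"wz":0,"grip":5},
  {"dx":0.1,"dy":0.55,"dz":8,"wx":0,"wy":0,"wz":0,"grip":5},
  {"dx":0.1,"dy":0.55,"dz":8.3,"wx":0,"wy":0,"wz":0,"grip":5},
  {"dx":0.1,"dy":0.55,"dz":8.3,"wx":0,"wy":0,"wz":0,"grip":5},
  {"dx":0.1,"dy":0.55,"dz":8.3,"wx":0,"wy":0,"wz":0,"grip":5},
  {"dx":0.1,"dy":0.55,"dz":8.3,"wx":0,"wy":0,"wz":0,"grip":5},
  {"dx":0.1,"dy":0.55,"dz":8.3,"wx":0,"wy":0,"wz":0,"grip":5},
], grip_force=60)

```text
t: 36.25
position: [441.5, -246.8, 17.4]
tool_rot: [0.0, 0.661, 0.75, 0.0]
contact_force: [0.0, 0.3, -0.6]
opening: 0.584
```

```bash
python3 - <<'E'
from h import *
p=r.snapshot('wrist');save(p,'w24')
s=r.read_state()['position'];print('below tcp at z44',proj(p,[[s[0],s[1],44]]))
go([441,-247,17],np.deg2rad(7.2))
E
```

```text
below tcp at z44 [[279.73732567 307.70750133]]
pos [ 441.4 -246.7   17.3] t 36.3 F [0.6 0.2 0.1] open 0.583 | d(cm) [-0.02 -0.05  0.03] w [0.001 0.    0.   ]
```

View pics/w24.png

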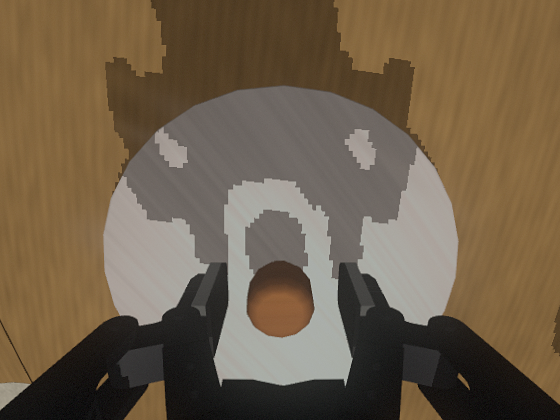

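Knob (281, 305) sits between the pads, aligned with the expected (280, 308). Close.

>>> play_rows([
  {"dx":0,"dy":0,"dz":0,"wx":0,"wy":0,"wz":0,"grip":3.5},
  {"dx":0,"dy":0,"dz":0,"wx":0,"wy":0,"wz":0,"grip":2.5},
  {"dx":0,"dy":0,"dz":0,"wx":0,"wy":0,"wz":0,"grip":1},
  {"dx":0,"dy":0,"dz":0,"wx":0,"wy":0,"wz":0,"grip":1},
  {"dx":0,"dy":0,"dz":0,"wx":0,"wy":0,"wz":0,"grip":1},
  {"dx":0,"dy":0,"dz":0,"wx":0,"wy":0,"wz":0,"grip":1},
  {"dx":0,"dy":0,"dz":0,"wx":0,"wy":0,"wz":0,"grip":1},
  {"dx":0,"dy":0,"dz":0,"wx":0,"wy":0,"wz":0,"grip":1},
  {"dx":0,"dy":0,"dz":0,"wx":0,"wy":0,"wz":0,"grip":1},
  {"dx":0,"dy":0,"dz":0,"wx":0,"wy":0,"wz":0,"grip":1},
], grip_force=90)

```text
t: 37.3
position: [441.3, -246.7, 17.3]
tool_rot: [0.0, 0.661, 0.75, 0.0]
contact_force: [-1.7, 1.1, 6.2]
opening: 0.302
```

```bash
python3 - <<'E'
from h import *
go([441,-247,17],np.deg2rad(7.2))
E
```

```text
pos [ 441.3 -246.7   17.3] t 37.3 F [-1.7  1.1  6.2] open 0.302 | d(cm) [-0.03 -0.03  0.03] w [ 0. -0.  0.]
```

>>> play_rows([
  {"dx":0,"dy":0,"dz":-0.3,"wx":0,"wy":0,"wz":0,"grip":1},
  {"dx":0,"dy":0,"dz":-0.8,"wx":0,"wy":0,"wz":0,"grip":1},
  {"dx":0,"dy":0,"dz":-1.6,"wx":0,"wy":0,"wz":0,"grip":1},
  {"dx":0,"dy":0,"dz":-3,"wx":0,"wy":0,"wz":0,"grip":1},
  {"dx":0,"dy":0,"dz":-5,"wx":0,"wy":0,"wz":0,"grip":1},
  {"dx":0,"dy":0,"dz":-8,"wx":0,"wy":0,"wz":0,"grip":1},
  {"dx":0,"dy":0,"dz":-11,"wx":0,"wy":0,"wz":0,"grip":1},
  {"dx":0,"dy":0,"dz":-14,"wx":0,"wy":0,"wz":0,"grip":1},
  {"dx":0,"dy":0,"dz":-17,"wx":0,"wy":0,"wz":0,"grip":1},
  {"dx":0,"dy":0,"dz":-19,"wx":0,"wy":0,"wz":0,"grip":1},
])

```text
t: 38.3
position: [441.3, -247.4, 210.0]
tool_rot: [0.001, 0.662, 0.75, 0.001]
contact_force: [0.9, -0.1, -2.1]
opening: 0.298
```

```bash
python3 - <<'E'
from h import *
for i in range(3): p=r.snapshot('wrist')
save(p,'w25');S=r.snapshot('scene');save(S,'s5')
go([457,179.8,210],np.deg2rad(7.2))
E
```

```text
pos [ 441.  -246.7  207.1] t 38.5 F [-0.6  0.2 -2.7] open 0.3 | d(cm) [42.11  6.94 -0.28] w [ 0.001 -0.     0.   ]
```

View pics/w25.png

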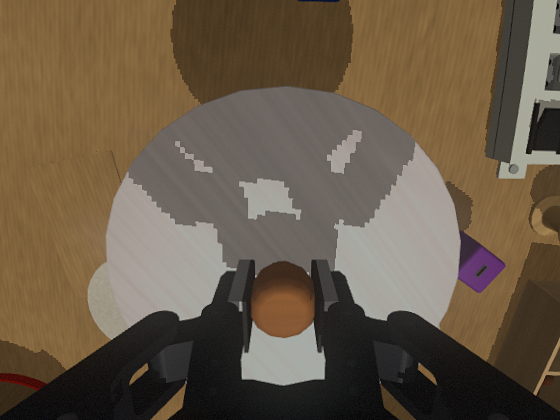

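View pics/s5.png

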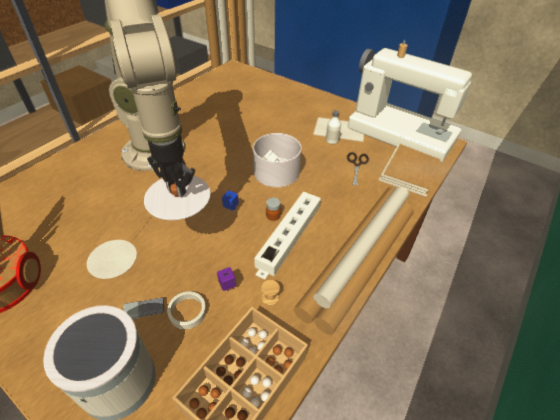

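>>> play_rows([
  {"dx":1,"dy":1,"dz":0,"wx":0,"wy":0,"wz":0,"grip":1},
  {"dx":2.5,"dy":2.5,"dz":0,"wx":0,"wy":0,"wz":0,"grip":1},
  {"dx":4.5,"dy":4.5,"dz":0,"wx":0,"wy":0,"wz":0,"grip":1},
  {"dx":7,"dy":6.5,"dz":0,"wx":0,"wy":0,"wz":0,"grip":1},
  {"dx":10,"dy":8.2,"dz":0,"wx":0,"wy":0,"wz":0,"grip":1},
  {"dx":13,"dy":9.8,"dz":0,"wx":0,"wy":0,"wz":0,"grip":1},
  {"dx":16,"dy":11,"dz":0,"wx":0,"wy":0,"wz":0,"grip":1},
  {"dx":19,"dy":11.7,"dz":0,"wx":0,"wy":0,"wz":0,"grip":1},
  {"dx":22,"dy":12,"dz":0,"wx":0,"wy":0,"wz":0,"grip":1},
  {"dx":25,"dy":12,"dz":0,"wx":0,"wy":0,"wz":0,"grip":1},
])

```text
t: 39.5
position: [528.2, 19.0, 205.2]
tool_rot: [-0.001, 0.661, 0.751, -0.001]
contact_force: [1.5, -0.1, -2.9]
opening: 0.301
```

```bash
python3 - <<'E'
from h import *
T=r.snapshot('top');save(T,'t6')
o=r.outline_of(T,'tin')[0];m=o['pixels'].astype(np.uint8);c=max(cv2.findContours(m,0,2)[0],key=cv2.contourArea);e=cv2.fitEllipse(cv2.convexHull(c));print(o['conf'],o['box'],e,ray(T,[e[0]],110))
go([461,142,205],np.deg2rad(7.2))
E
```

```text
0.88 [184.2, 233.9, 235.2, 295.4] ((215.0902099609375, 263.0397033691406), (55.53697204589844, 60.66059494018555), 177.42169189453125) [[452.466616   182.84817289 110.        ]]
pos [527.7  23.2 204.9] t 39.6 F [-0.2  0.3 -2.7] open 0.298 | d(cm) [12.66 -5.02  0.03] w [-0.003 -0.002  0.009]
```

View pics/t6.png

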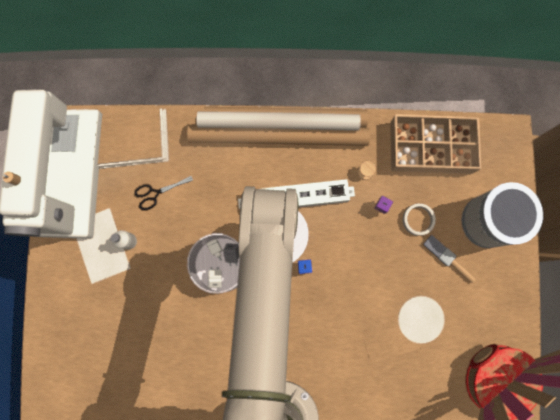

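>>> play_rows([
  {"dx":1,"dy":-0.7,"dz":-0.2,"wx":0,"wy":0,"wz":0,"grip":1},
  {"dx":2,"dy":-1.5,"dz":-0.4,"wx":0,"wy":0,"wz":0,"grip":1},
  {"dx":4,"dy":-2.8,"dz":-0.5,"wx":0,"wy":0,"wz":0,"grip":1},
  {"dx":6,"dy":-4,"dz":-0.5,"wx":0,"wy":0,"wz":0,"grip":1},
  {"dx":7,"dy":-4.8,"dz":-0.5,"wx":0,"wy":0,"wz":0,"grip":1},
  {"dx":7.5,"dy":-5.1,"dz":-0.5,"wx":0,"wy":0,"wz":0,"grip":1},
  {"dx":7.5,"dy":-5.1,"dz":-0.5,"wx":0,"wy":0,"wz":0,"grip":1},
  {"dx":7.5,"dy":-5.1,"dz":-0.5,"wx":0,"wy":0,"wz":0,"grip":1},
  {"dx":7.5,"dy":-5.1,"dz":-0.5,"wx":0,"wy":0,"wz":0,"grip":1},
  {"dx":7.5,"dy":-5.1,"dz":-0.5,"wx":0,"wy":0,"wz":0,"grip":1},
])

```text
t: 40.6
position: [469.0, 83.7, 211.7]
tool_rot: [0.0, 0.662, 0.75, -0.0]
contact_force: [-0.0, -0.2, -2.4]
opening: 0.3
```

```bash
python3 - <<'E'
from h import *
for i in range(4): p=r.snapshot('wrist')
im=p['pixels'].copy()
th=np.linspace(0,2*np.pi,400)
for c,col in(((454.5,180),(255,0,0)),((457,179.8),(0,255,0))):
    q=proj(p,[[c[0]+83*np.cos(a),c[1]+83*np.sin(a),110] for a in th])
    for a,b in q:
        if 0<=a<560 and 0<=b<420: im[int(b),int(a)]=col
cv2.imwrite('pics/w26.png',im[:,:,::-1])
go([457,179.8,205],np.deg2rad(7.2))
E
```

```text
pos [468.8  84.2 211.8] t 40.8 F [-0.7 -0.4 -2.3] open 0.298 | d(cm) [9.64 0.03 0.67] w [-0.  0. -0.]
```

View pics/w26.png

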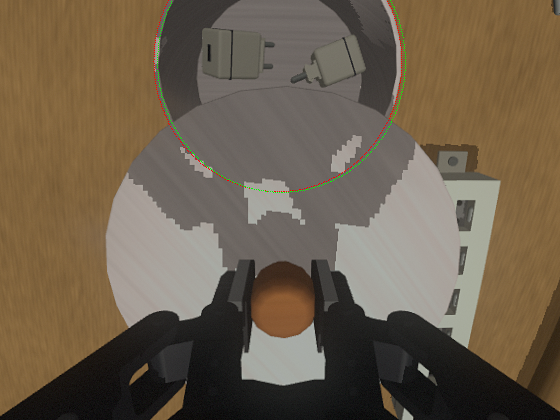

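```bash
python3 - <<'E'
from h import *
im=cv2.imread('pics/w26.png')
a=cv2.resize(im[0:120,140:200],None,fx=6,fy=5,interpolation=0);b=cv2.resize(im[0:120,360:420],None,fx=6,fy=5,interpolation=0)
cv2.imwrite('pics/w26c.png',np.hstack([a,b]))
E
```

```text
(no output)
```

View pics/w26c.png

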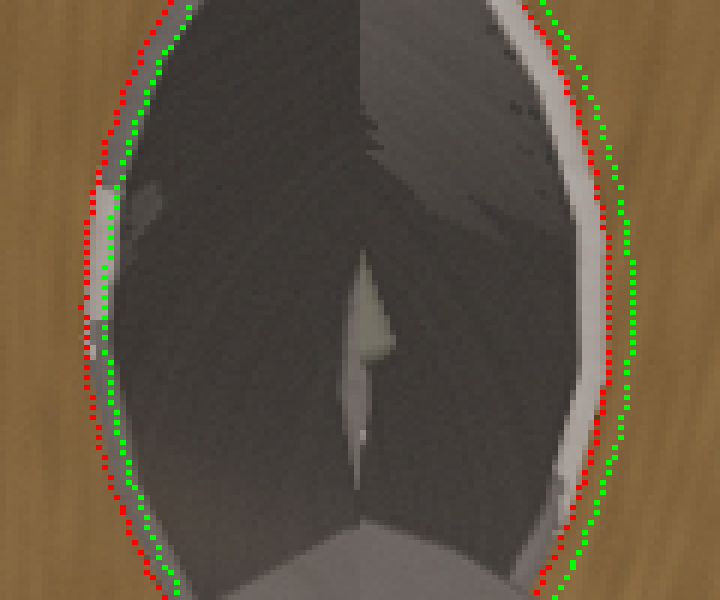

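```bash
python3 - <<'E'
from h import *
from scipy.optimize import least_squares
p=r.snapshot('wrist');s=r.read_state();A=rot(s)
g=p['pixels'].astype(int)
# edge points of lid disc from rows: right side u where lid-> background
pts=[]
sat=g.max(2)-g.min(2)
for v in (130,150,180,200,220,240,260,280):
    # lid is low saturation; strip also grey, so use left edge only outward from center, plus right for v<150
    u=200
    while u>0 and sat[v,u]<35:u-=1
    pts.append((u+.5,v))
    u=380
    while u<559 and sat[v,u]<35:u+=1
    if v<=170 or v>175: pts.append((u-.5,v))
print(pts)
pts=np.array(pts)
pts=pts[~((pts[:,0]>462))]
th=np.linspace(0,2*np.pi,721)
def f(q):
    c=np.c_[q[0]+86*np.cos(th),q[1]+86*np.sin(th),np.full(th.size,-0+q[2])]
    X=A.apply(c)+s['position'];P=proj(p,X)
    d=np.linalg.norm(P[None]-pts[:,None],axis=2);return d.min(1)
for z in(3,5,7):
    o=least_squares(lambda q:f([q[0],q[1],z]),[0,0],x_scale=5,diff_step=1e-1);print(z,o.x,f([*o.x,z]).round(1))
print('top v edge',proj(p,A.apply([[86,0,5],[88,0,5],[84,0,5]])+s['position']))
E
```

```text
[(160.5, 130), (403.5, 130), (142.5, 150), (423.5, 150), (122.5, 180), (499.5, 180), (112.5, 200), (496.5, 200), (108.5, 220), (492.5, 220), (105.5, 240), (489.5, 240), (106.5, 260), (485.5, 260), (109.5, 280), (481.5, 280)]
3 [-3.78502413  1.90332397] [2.4 1.  0.7 1.7 0.6 0.9 1.  0.8 1.9 2.3]
5 [-3.24181655  1.38407791] [1.1 0.6 0.6 0.8 0.5 1.1 0.6 0.2 1.  1. ]
7 [-2.76310971  0.78852776] [0.3 0.4 1.2 0.4 1.  0.7 0.4 0.4 0.2 0.5]
top v edge [[280.02140404  78.52349904]
 [280.01374937  73.34161589]
 [280.02909759  83.67396338]]
```

```bash
python3 - <<'E'
from h import *
go([453.1,182.9,175],np.deg2rad(7.2))
E
```

```text
pos [468.8  84.3 211.8] t 40.9 F [ 0.4 -0.1 -1.3] open 0.297 | d(cm) [ 9.98 -0.32  3.68] w [-0.  0.  0.]
```

>>> play_rows([
  {"dx":1,"dy":0,"dz":0,"wx":0,"wy":0,"wz":0,"grip":1},
  {"dx":3,"dy":-0.1,"dz":0,"wx":0,"wy":0,"wz":0,"grip":1},
  {"dx":5.5,"dy":-0.2,"dz":0,"wx":0,"wy":0,"wz":0,"grip":1},
  {"dx":8,"dy":-0.3,"dz":0.5,"wx":0,"wy":0,"wz":0,"grip":1},
  {"dx":9.5,"dy":-0.3,"dz":1.5,"wx":0,"wy":0,"wz":0,"grip":1},
  {"dx":10,"dy":-0.3,"dz":2.5,"wx":0,"wy":0,"wz":0,"grip":1},
  {"dx":10,"dy":-0.3,"dz":3.7,"wx":0,"wy":0,"wz":0,"grip":1},
  {"dx":10,"dy":-0.3,"dz":3.7,"wx":0,"wy":0,"wz":0,"grip":1},
  {"dx":10,"dy":-0.3,"dz":3.7,"wx":0,"wy":0,"wz":0,"grip":1},
  {"dx":10,"dy":-0.3,"dz":3.7,"wx":0,"wy":0,"wz":0,"grip":1},
])

```text
t: 41.85
position: [453.7, 182.4, 175.2]
tool_rot: [0.0, 0.662, 0.75, 0.0]
contact_force: [0.3, -1.0, -1.5]
opening: 0.303
```

```bash
python3 - <<'E'
from h import *
for i in range(4): p=r.snapshot('wrist')
save(p,'w27');S=r.snapshot('scene');save(S,'s6',(200,80,360,220),5)
go([453.1,182.9,121],np.deg2rad(7.2))
E
```

```text
pos [453.3 183.2 175.1] t 42.1 F [-1.  -0.5 -1.9] open 0.301 | d(cm) [-0.03 -0.03  5.41] w [ 0. -0.  0.]
```

View pics/w27.png

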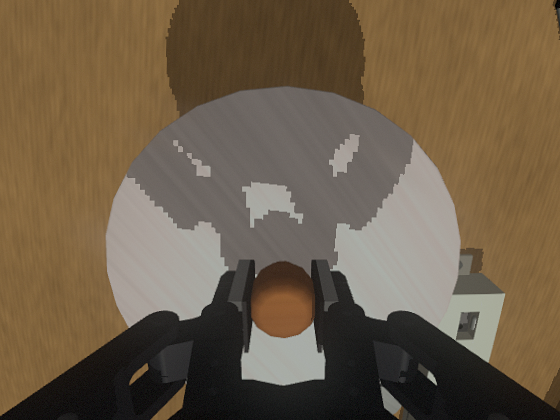

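View pics/s6.png

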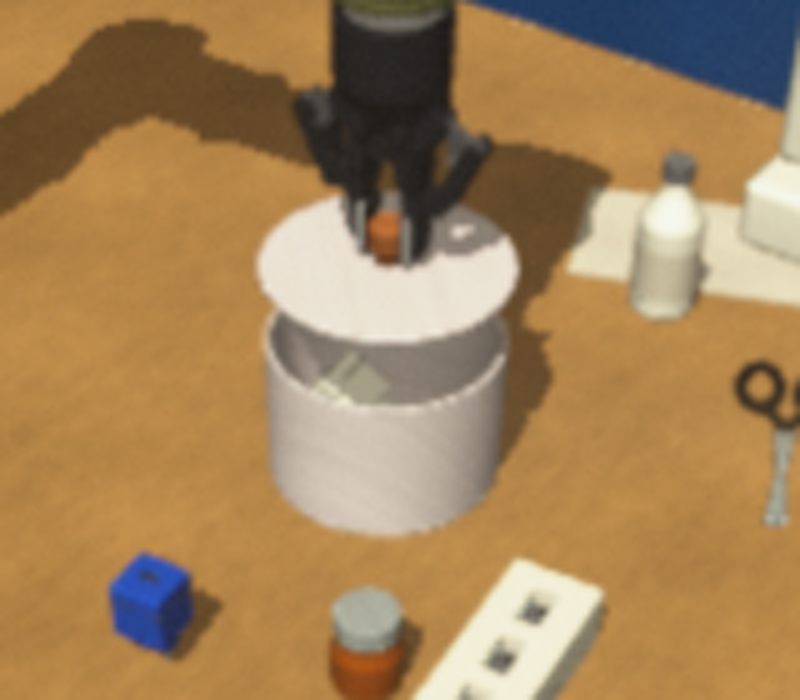

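>>> play_rows([
  {"dx":0,"dy":0,"dz":1,"wx":0,"wy":0,"wz":0,"grip":1},
  {"dx":0,"dy":0,"dz":2,"wx":0,"wy":0,"wz":0,"grip":1},
  {"dx":0,"dy":0,"dz":3,"wx":0,"wy":0,"wz":0,"grip":1},
  {"dx":0,"dy":0,"dz":3.8,"wx":0,"wy":0,"wz":0,"grip":1},
  {"dx":0,"dy":0,"dz":4.3,"wx":0,"wy":0,"wz":0,"grip":1},
  {"dx":0,"dy":0,"dz":4.6,"wx":0,"wy":0,"wz":0,"grip":1},
  {"dx":0,"dy":0,"dz":4.8,"wx":0,"wy":0,"wz":0,"grip":1},
  {"dx":0,"dy":0,"dz":5,"wx":0,"wy":0,"wz":0,"grip":1},
  {"dx":0,"dy":0,"dz":5.15,"wx":0,"wy":0,"wz":0,"grip":1},
  {"dx":0,"dy":0,"dz":5.15,"wx":0,"wy":0,"wz":0,"grip":1},
])

```text
t: 43.1
position: [453.1, 183.3, 123.3]
tool_rot: [-0.0, 0.661, 0.75, -0.0]
contact_force: [-0.5, 0.5, -1.3]
opening: 0.3
```

```bash
python3 - <<'E'
from h import *
S=r.snapshot('scene');save(S,'s7',(200,80,360,220),5)
go([453.1,182.9,119.5],np.deg2rad(7.2))
E
```

```text
pos [453.2 183.3 123.4] t 43.1 F [-0.2 -1.2 -2. ] open 0.297 | d(cm) [-0.04 -0.01  0.39] w [ 0. -0.  0.]
```

View pics/s7.png

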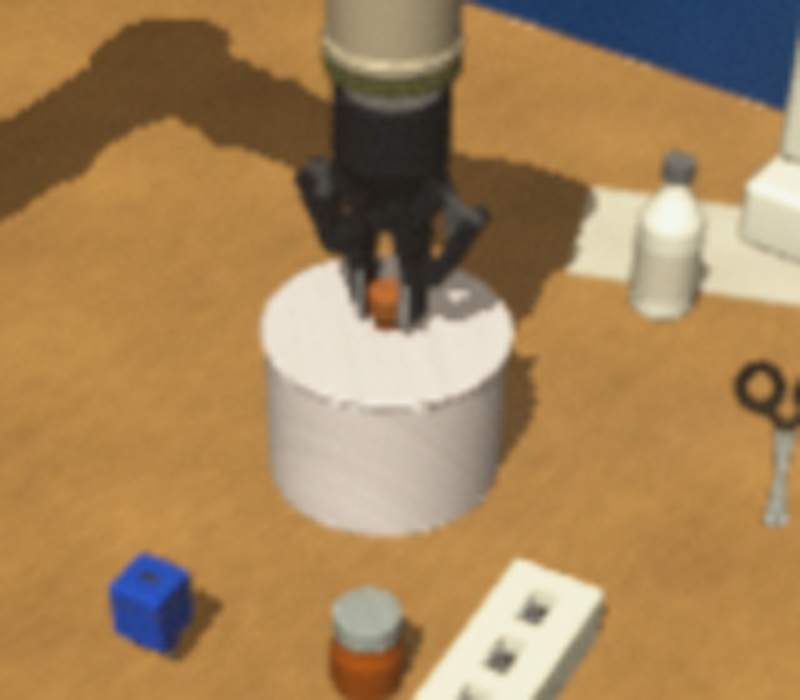

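>>> play_rows([
  {"dx":0,"dy":0,"dz":0.1,"wx":0,"wy":0,"wz":0,"grip":1},
  {"dx":0,"dy":0,"dz":0.2,"wx":0,"wy":0,"wz":0,"grip":1},
  {"dx":0,"dy":0,"dz":0.3,"wx":0,"wy":0,"wz":0,"grip":1},
  {"dx":0,"dy":0,"dz":0.35,"wx":0,"wy":0,"wz":0,"grip":1},
  {"dx":0,"dy":0,"dz":0.4,"wx":0,"wy":0,"wz":0,"grip":1},
  {"dx":0,"dy":0,"dz":0.4,"wx":0,"wy":0,"wz":0,"grip":1},
  {"dx":0,"dy":0,"dz":0.4,"wx":0,"wy":0,"wz":0,"grip":1},
  {"dx":0,"dy":0,"dz":0.4,"wx":0,"wy":0,"wz":0,"grip":1},
  {"dx":0,"dy":0,"dz":0.4,"wx":0,"wy":0,"wz":0,"grip":1},
  {"dx":0,"dy":0,"dz":0.4,"wx":0,"wy":0,"wz":0,"grip":1},
])

```text
t: 44.15
position: [453.1, 183.2, 119.4]
tool_rot: [-0.0, 0.661, 0.75, -0.0]
contact_force: [-1.4, 0.2, 0.1]
opening: 0.296
```

>>> play_rows([
  {"dx":0,"dy":0,"dz":0.02,"wx":0,"wy":0,"wz":0,"grip":2.8},
  {"dx":0,"dy":0,"dz":0.02,"wx":0,"wy":0,"wz":0,"grip":3.5},
  {"dx":0,"dy":0,"dz":0,"wx":0,"wy":0,"wz":0,"grip":4.8},
  {"dx":0,"dy":0,"dz":0,"wx":0,"wy":0,"wz":0,"grip":4.8},
  {"dx":0,"dy":0,"dz":0,"wx":0,"wy":0,"wz":0,"grip":4.8},
  {"dx":0,"dy":0,"dz":-1,"wx":0,"wy":0,"wz":0,"grip":4.8},
  {"dx":0,"dy":0,"dz":-3,"wx":0,"wy":0,"wz":0,"grip":4.8},
  {"dx":0,"dy":0,"dz":-6,"wx":0,"wy":0,"wz":0,"grip":4.8},
  {"dx":0,"dy":0,"dz":-10,"wx":0,"wy":0,"wz":0,"grip":4.8},
  {"dx":0,"dy":0,"dz":-13,"wx":0,"wy":0,"wz":0,"grip":4.8},
])

```text
t: 45.15
position: [453.5, 183.1, 252.4]
tool_rot: [0.0, 0.661, 0.75, 0.001]
contact_force: [1.0, -0.6, 0.1]
opening: 0.564
```

>>> play_rows([
  {"dx":-1,"dy":0.5,"dz":0,"wx":0,"wy":0,"wz":0,"grip":4.8},
  {"dx":-3,"dy":2,"dz":0,"wx":0,"wy":0,"wz":0,"grip":4.8},
  {"dx":-5,"dy":4,"dz":0,"wx":0,"wy":0,"wz":0,"grip":4.8},
  {"dx":-8,"dy":6,"dz":0,"wx":0,"wy":0,"wz":0,"grip":4.8},
  {"dx":-11,"dy":8,"dz":0,"wx":0,"wy":0,"wz":0,"grip":4.8},
  {"dx":-14,"dy":10,"dz":0,"wx":0,"wy":0,"wz":0,"grip":4.8},
  {"dx":-17,"dy":12,"dz":0,"wx":0,"wy":0,"wz":0,"grip":4.8},
  {"dx":-20,"dy":13,"dz":0,"wx":0,"wy":0,"wz":0,"grip":4.8},
  {"dx":-22,"dy":14,"dz":0,"wx":0,"wy":0,"wz":0,"grip":4.8},
  {"dx":-22,"dy":14,"dz":0,"wx":0,"wy":0,"wz":0,"grip":4.8},
])

```text
t: 46.15
position: [620.1, -22.1, 248.9]
tool_rot: [0.001, 0.663, 0.748, -0.001]
contact_force: [-0.6, -0.2, 0.5]
opening: 0.562
```

```bash
python3 - <<'E'
from h import *
S=r.snapshot('scene');save(S,'s8',(200,100,340,220),5.5);T=r.snapshot('top');save(T,'t8');W=r.snapshot('wrist');save(W,'w28')
print(r.read_state()['position'])
for P in(S,T):
    o=r.outline_of(P,'lid')[:1]
    for d in o:
        m=d['pixels'].astype(np.uint8);c=max(cv2.findContours(m,0,2)[0],key=cv2.contourArea);e=cv2.fitEllipse(cv2.convexHull(c));print(d['conf'],e,ray(P,[e[0]],114))
E
```

```text
[619.40230158 -16.83352803 248.98995657]
0.93 ((261.9111022949219, 148.8798370361328), (15.772592544555664, 26.623645782470703), 150.21388244628906) [[424.40595618 136.01990689 114.        ]]
0.77 ((215.56414794921875, 262.4058532714844), (58.981258392333984, 61.91244125366211), 12.394579887390137) [[454.10897461 181.00204694 114.        ]]
```

View pics/s8.png

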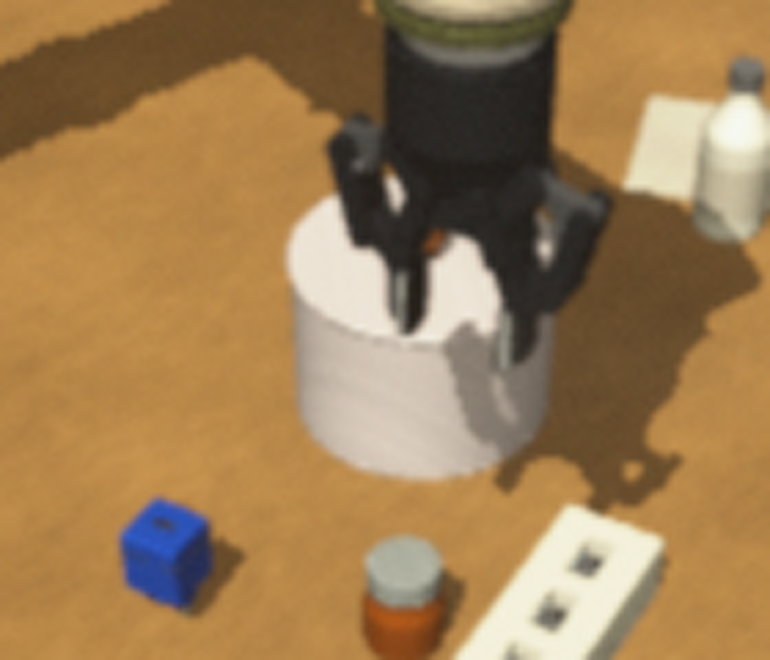

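View pics/t8.png

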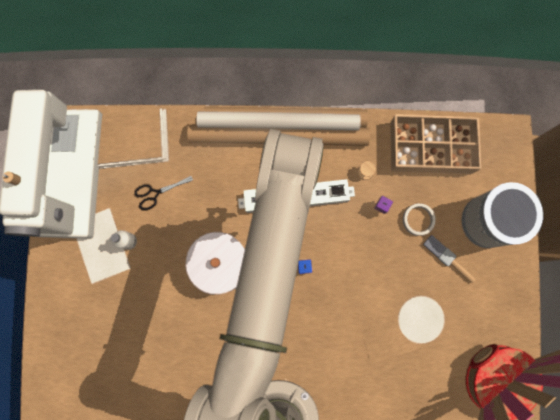

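View pics/w28.png

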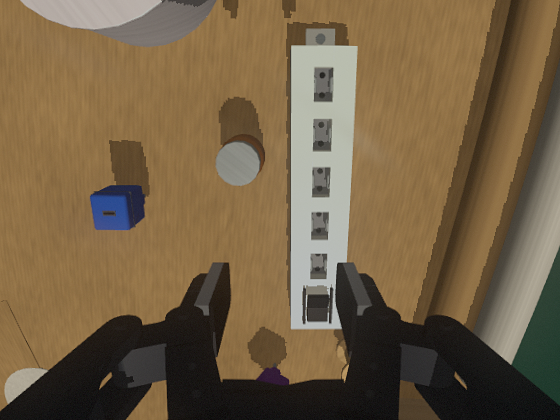

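>>> play_rows([
  {"dx":-2,"dy":0,"dz":0,"wx":0,"wy":0,"wz":0,"grip":4.8},
  {"dx":-5,"dy":0,"dz":0,"wx":0,"wy":0,"wz":0,"grip":4.8},
  {"dx":-9,"dy":0,"dz":0,"wx":0,"wy":0,"wz":0,"grip":4.8},
  {"dx":-13,"dy":0,"dz":0,"wx":0,"wy":0,"wz":0,"grip":4.8},
  {"dx":-17,"dy":0,"dz":0,"wx":0,"wy":0,"wz":0,"grip":4.8},
  {"dx":-20,"dy":0,"dz":0,"wx":0,"wy":0,"wz":0,"grip":4.8},
  {"dx":-22,"dy":0,"dz":0,"wx":0,"wy":0,"wz":0,"grip":4.8},
  {"dx":-22,"dy":0,"dz":0,"wx":0,"wy":0,"wz":0,"grip":4.8},
  {"dx":-22,"dy":0,"dz":0,"wx":0,"wy":0,"wz":0,"grip":4.8},
  {"dx":-22,"dy":0,"dz":0,"wx":0,"wy":0,"wz":0,"grip":4.8},
])

```text
t: 47.4
position: [647.9, -233.4, 249.4]
tool_rot: [-0.0, 0.66, 0.751, 0.001]
contact_force: [-0.6, -0.5, 0.0]
opening: 0.562
```

```bash
python3 - <<'E'
from h import *
for i in range(3): W=r.snapshot('wrist')
save(W,'w29',(230,30,370,240),3)
S=r.snapshot('scene');save(S,'s9',(200,100,340,220),5.5)
for n in('lid','tin'):
  for d in r.outline_of(S,n)[:1]:
    m=d['pixels'].astype(np.uint8);c=max(cv2.findContours(m,0,2)[0],key=cv2.contourArea);e=cv2.fitEllipse(cv2.convexHull(c));print(n,d['conf'],d['box'],e,ray(S,[e[0]],114))
th=np.linspace(0,2*np.pi,721)
im=cv2.resize(S['pixels'][100:220,200:340,::-1],None,fx=5.5,fy=5.5,interpolation=cv2.INTER_CUBIC)
for z,col in((114,(0,255,0)),):
    q=proj(S,[[454.3+86*np.cos(a),180+86*np.sin(a),z] for a in th])
    for a,b in (q-[200,100]+.5)*5.5:
        cv2.circle(im,(int(a),int(b)),0,col,-1)
cv2.imwrite('pics/s9b.png',im)
E
```

```text
tin 0.82 [257.7, 154.8, 305.3, 187.9] ((277.04815673828125, 164.04176330566406), (46.3115348815918, 49.91973876953125), 81.82625579833984) [[512.92398851 100.86824218 114.        ]]
```

View pics/s9b.png

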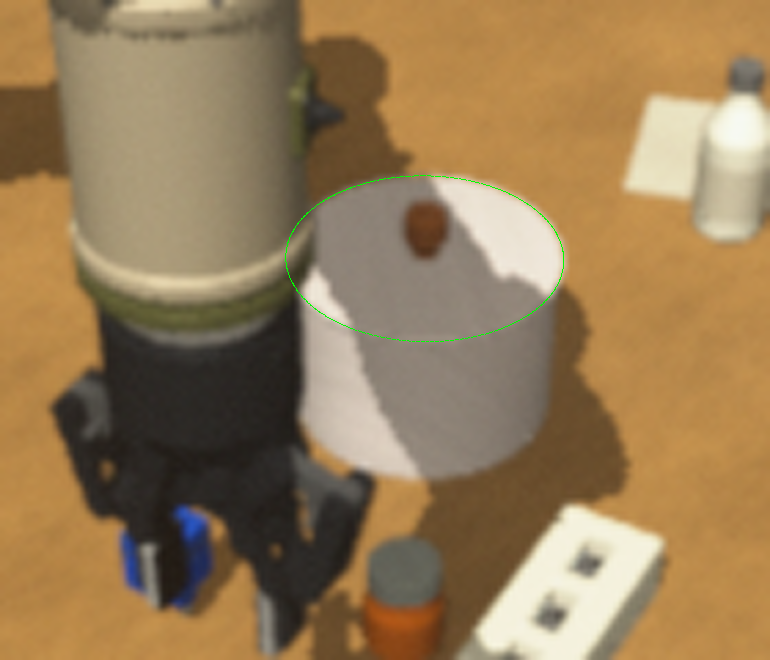

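View pics/w29.png

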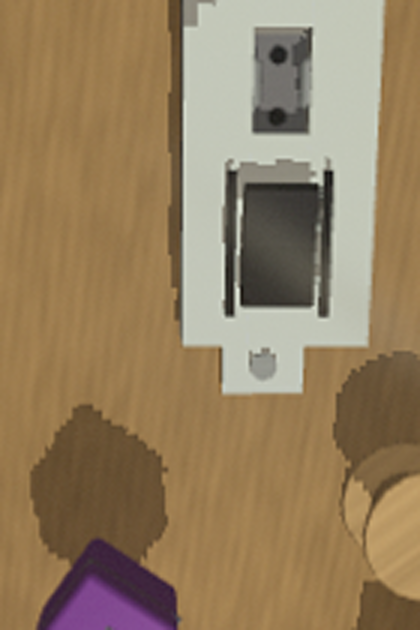

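```bash
python3 - <<'E'
from h import *
print(r.job_done())
E
```

```text
the job is handed in; nothing more can be done
None
```

The job is handed in at about 48 s: the strip is switched off, all three plugs are in the tin, and the lid is on. There was no verdict to read back.

- **Order:** I pressed the rocker's off end down first, until it held about 9 N against its stop. Then I pulled the grey plug4 and the white plug3 and plug1, the only three there.
- **Plugs:** All five outlets are empty, and the pictures before the lid went on showed all three plugs lying low inside the tin.
- **Lid:** I held it by the knob and lowered it until the tin carried its weight, then let go. In the last scene picture it lines up with the outline expected for a level, fully seated lid.
- **Other things:** The blue and purple cubes were left alone. The jar, reel and other things looked unmoved in the last pictures.

- **Tin shift:** The tin moved about 2–3 mm during the third plug placement. I measured it again and allowed for that before placing the lid.
- **Camera disagreement:** The top and wrist cameras disagreed by a few mm on the tin and strip, so I used the wrist camera.
- **Lid outline miss:** In the last scene picture the outline network did not find the lid. The seating check there rests on comparing the picture by eye with the projected outline; an earlier top picture put the lid within about 1 mm of the tin's centre.
- **Rocker:** I judged its final position from the stop force and the close pictures, since nothing reports its angle.

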